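Fold up the field radio's jointed whip antenna and snap it into its clip

TASK

The radio's folding whip antenna lies opened out on its mount. Fold it up for stowing: bring the thin tip rod right over onto the middle section, then swing the two together right over onto the base section and press the middle section down until it snaps fully home in the spring clip. Guide each section down without letting it drop or slam, and leave the other things on the table where they are.

Things in the scene. Friction and masses are not known exactly. Their poses are not given: they have to be found in the camera images.
- mount: Fixed mount: olive foot plate (310 x 90 x 8 mm) with the antenna's base section, a tube 24 mm thick, axis 36 mm above the table, a black ribbed insulator (34 mm thick) at its end, and a spring clip. Origin at table level under the root hinge; x points out along the opened antenna, z up. Base tube from the hinge to x = -0.204, insulator and connector to -0.286, plate from -0.295 to 0.015 m.
- middle (a joint): Root hinge, base to middle section; friction 0.35 N m holds the sections wherever they are left. 0: straight out along the mount's x, tube axis 36 mm above the table; grows as it swings up and over; 3.14 (stop): parallel above the base section, tube axis 78 mm above the table, home in the clip. About 2.94 when the tube only rests on the clip's lips.
- tip (a joint): Tip hinge, middle section to tip rod; friction 0.12 N m holds the rod where it is left. 0: in line with the middle section; grows as it swings up and over; 3.14 (stop): folded back along the middle section, their axes 20 mm apart, 4 mm free between them. Later the rod lies between middle and base sections: it cannot be folded in once the middle section is over.
- root_hinge (a point): Axis of the root hinge (horizontal, along the mount's y), 57 mm above the table, in the fork at the end of the base section; bolt with wing nut, 40 mm wide overall.
- tip_hinge (a point): Axis of the tip hinge, at the outer end of the middle section: 190 mm from the root hinge along the section, 11 mm below the root hinge's level when opened, 10 mm above the middle tube's axis; bolt with wing nut, 35 mm wide overall.
- middle_end (a point): Point on the axis of the middle section (olive tube 20 mm thick, plain from 30 to 160 mm from the root hinge), 130 mm from the root hinge along the section, 21 mm below the hinge's level when opened, above it when folded: a place to grip the tube across or to press on it. The round sections tend to slip out of a pinch as they come upright.
- tip_end (a point): Point on the axis of the tip rod (dark steel, 11 mm thick, ending in a black rubber cap 14 mm thick and 12 mm long), 110 mm from the tip hinge along the rod and 40 mm short of the cap; 10 mm below the tip hinge's level when opened, above it when folded onto the opened middle section.
- clip (a point): Where the middle tube's axis lies when home: 90 mm from the root hinge towards the insulator, 78 mm above the table. Two upright spring strips 16 mm wide, 103 mm high, with lips 87 mm up; the tip rod passes between the lips freely, the middle tube spreads them: some 11 N, pressed down 130 mm from the root hinge. The sections' weight does not do it.
- clip_l (a joint): How far the clip's strip on the mount's +y side is bent outward (rad); 0 at rest, springs back by itself.
- clip_r (a joint): The same for the strip on the mount's -y side.
- handset_center (a point): Bystander: black hand microphone-receiver, 195 x 48 x 35 mm, lying on the table; the point is at its centre, 20 mm up.
- meter_center (a point): Bystander: dark olive test meter, 150 x 80 x 40 mm; the point is at its centre.
- mug_center (a point): Bystander: green mug, 80 mm wide, 90 mm high; the point is at its centre.
- driver_grip (a point): Bystander: screwdriver with a black handle lying on the table; the point is on its handle.

How it is judged:
By the outcome, as a careful person would: the job done as asked, in the order asked, and still so for the second after the job is handed in, with the robot touching nothing.
It also fails if it takes over 72 s, if anything falls off the work surface, if the arm or the gripper's body presses on something with over 40 N, if the wrist force passes 120 N, or if a joint passes its speed limit or range.

ROBOT

A 6-joint arm with a two-finger parallel gripper is mounted at the origin on the work surface. World frame = base frame: x ahead of the robot, y to its left, z up, the work surface at z = 0. Lengths are in m, angles in rad, forces in N, time in s.
With the tool pointing down it reaches from about 0.35 to 0.975 m from the base axis. Payload 4.9 kg.
Tool frame: the origin (TCP) lies on the centre line of the jaws, within the pads' length; the fingertips stand 11 mm ahead of it and the grasp point (between the pads) lies 8 mm behind it; z points along the fingers, y is the direction in which the jaws open and shut (so a half turn about z gives the same grasp; the last joint's range is limited). The gripper opens to 85 mm and grips with 20 to 120 N. Pads are 22 mm wide; open, the fingers measure 114 mm over their backs; the gripper's body (76 mm by 85 mm) begins 54 mm behind the grasp point. The pads swing forward as they close: fully open they stand 13 mm farther back than shut.
Start: joints at [1.02, 0.053, 1.613, -0, 1.476, -0.119], TCP at [0.262, 0.568, 0.242] pointing down, gripper open.
Joint ranges: [-3.01, 3.01], [-1.01, 2.22], [0.06, 2.58], [-1.02, 4.17], [0.09, 2.62], [-3.14, 3.14]. Speed limits (rad/s): [2.57, 2.57, 3.14, 3.14, 3.14, 3.14].

INTERFACE

Orientations are given as a rotation vector (axis times angle).
In Python, from station import ctrl gives the robot as it stands.
- The arm moves only by the tool send_rows, never from a script. Its argument "series" is a list of rows, each an object of numbers: "tx", "ty", "tz": the shift along the tool's x, y, z in cm; "wx", "wy", "wz": the turn, a rotation vector about the tool's x, y, z in rad; "jaw": the closure, from 0 (fully open) to 1 (shut). In form: [{"tx": .., "ty": .., "tz": .., "wx": .., "wy": .., "wz": .., "jaw": ..}, ...]. A call has 1 to 5 rows; each row shifts and turns the pose as measured when the row begins, along the tool's axes as they then stand; what a row does not reach is not made up. A row lasts 1/8 s, in which the tool goes at most 62.5 mm and 10.7 degrees, less where a joint would pass 70% of its speed; a pose out of reach is approached as far as the arm can. A call is refused whole if a number of a shift passes 6.25 or a number of a turn 0.188, either way. A call with a gripper value outside its range is refused whole. The fingers move at their own pace and stop on an object; "squeeze" is the grip in N (left out, the last holds). Time passes only in rows, so rows that do not move let the fingers close. It gives the time, the measured TCP pose, the force and the opening at its end, in the units of the state.
- ctrl.get_obs(): the state, without advancing time (a new reading comes with each control period).
- ctrl.get_image(name): name is "scene" or "top" or "wrist"; returns the picture (384x512x3 uint8, red, green, blue); there is no depth.
- ctrl.camera_info(name): a dict with "mtx" (3x3 intrinsics, pixels), "R" (3x3) and "t" (3): a world point X has camera coordinates R X + t. Camera axes: x right, y down, z forward; pixel columns grow to the right and rows downward; lengths in m; the calibration is good to about 2 mm. A picture is of the moment at which its call begins: read the wrist's pose just before it. camera_info takes no time and is no camera call; for the wrist camera it gives the pose at the moment of the call.
- ctrl.finish_job(): hands the job in, once; it reports no verdict.
The state is a dict: "t": time; "q": joint angles; "dq": joint speeds; "effort": joint torques, N m; "tool_pos": TCP position; "tool_rot": TCP orientation; "contact_force": force on the tool from outside, world axes, zero at the start; "wrist_torque": the same for the moment, N m; "opening": finger opening in m.
Only numpy, scipy, OpenCV 4.12 (cv2) and the standard library are available. Lean on these libraries where they do the work, as an engineer would, in place of code of your own. Each camera call takes 0.05 s, during which the arm holds its last target.

## Working session

There is one attempt and no reset: what is moved stays moved. The work goes in short steps, Python scripts to look and compute and a tool call to move; the robot and the scene stay as the last step left them, time stands still between calls to the robot, and variables do not carry over. Pictures are saved under pics/ and viewed, and the job is handed in when it is done.

Besides the shell and the picture viewer there is one more tool, called by a JSON object that holds its "method" and its "body", one argument or row to a line. send_rows: Moves the arm, as the interface text tells. Its arguments: {"type":"object","properties":{"series":{"type":"array"},"squeeze":{"type":"number"}},"required":["series"]}

```bash
ls; mkdir -p pics; python3 - <<'E'
from station import ctrl
import cv2
o=ctrl.get_obs();print(o)
for n in ("scene","top","wrist"):
    i=ctrl.camera_info(n);print(n,i)
    cv2.imwrite(f"pics/{n}0.png",ctrl.get_image(n)[:,:,::-1])
E
```

```text
pics
{'t': 0.0, 'q': array([ 1.01998811e+00,  5.33605112e-02,  1.61428729e+00,  2.89502139e-05,
        1.47598213e+00, -1.18989339e-01]), 'dq': array([ 0.00140541,  0.00014076, -0.00086976,  0.00082499, -0.00021733,
       -0.00311531]), 'effort': array([ 9.08138391e-04, -3.93671215e+01, -3.70185149e+01,  5.32164665e-05,
        7.02090474e-03,  6.62862277e-06]), 'tool_pos': array([0.26125154, 0.56712689, 0.24106473]), 'tool_rot': array([-6.72896395e-01, -3.06796807e+00,  3.00680799e-03]), 'contact_force': array([0.31334256, 0.12786561, 0.49682854]), 'wrist_torque': array([-0.03302175,  0.00332962, -0.02369947]), 'opening': 0.08537846823006978}
scene {'mtx': array([[362.11788701,   0.        , 255.92388356],
       [  0.        , 362.11788701, 185.03288249],
       [  0.        ,   0.        ,   1.        ]]), 'R': array([[-0.62885878,  0.77750685, -0.00444225],
       [ 0.58463243,  0.46907716, -0.66194527],
       [-0.51258322, -0.41886718, -0.74953901]]), 't': array([ 0.42718394, -0.29995834,  1.69931355])}
top {'mtx': array([[484.5715593,   0.       , 250.1840303],
       [  0.       , 484.5715593, 190.0345875],
       [  0.       ,   0.       ,   1.       ]]), 'R': array([[-0.01686732, -0.99985364, -0.0028627 ],
       [-0.99796762,  0.01701133, -0.06141038],
       [ 0.06145009,  0.00182105, -0.9981085 ]]), 't': array([0.00309478, 0.60245092, 1.75451064])}
wrist {'mtx': array([[318.99885525,   0.        , 253.53066282],
       [  0.        , 318.99885525, 193.92643943],
       [  0.        ,   0.        ,   1.        ]]), 'R': array([[ 0.41885659,  0.9080501 , -0.0020432 ],
       [ 0.87243913, -0.40180429,  0.27821445],
       [ 0.2518117 , -0.11831452, -0.96051681]]), 't': array([-0.62356986, -0.03506077,  0.37898283])}
```

View pics/scene0.png

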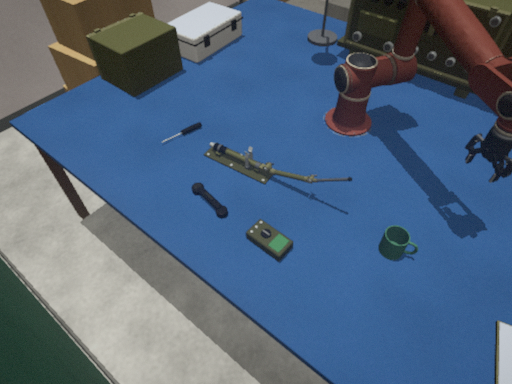

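View pics/top0.png

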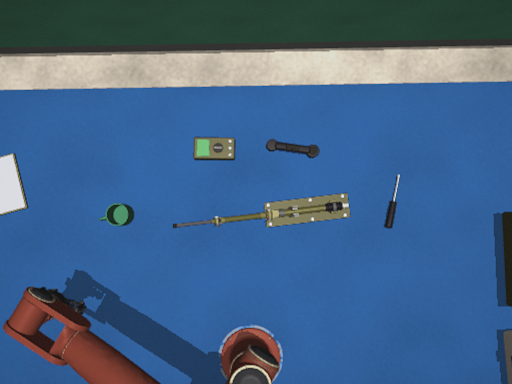

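View pics/wrist0.png

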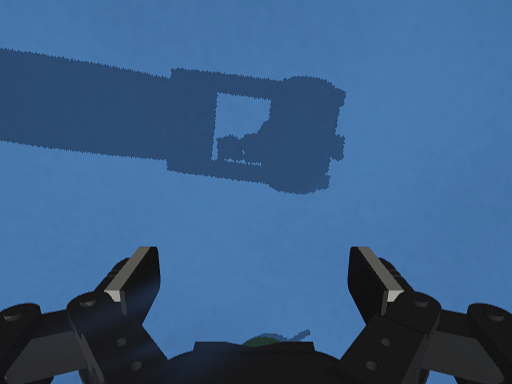

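```bash
python3 - <<'E'
import cv2
a=cv2.imread("pics/top0.png")[180:245,160:360]
cv2.imwrite("pics/top0z.png",cv2.resize(a,None,fx=4,fy=4,interpolation=cv2.INTER_CUBIC))
a=cv2.imread("pics/scene0.png")[130:200,195:365]
cv2.imwrite("pics/scene0z.png",cv2.resize(a,None,fx=4.6,fy=4.6,interpolation=cv2.INTER_CUBIC))
E
```

```text
(no output)
```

View pics/top0z.png

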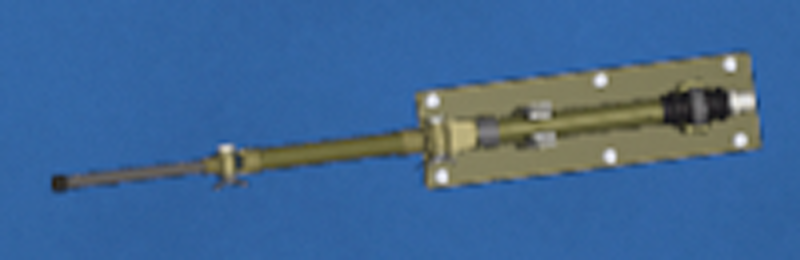

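View pics/scene0z.png

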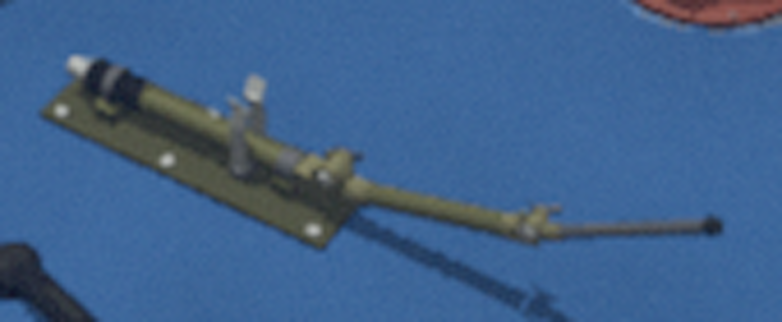

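```bash
cat > h.py <<'E'
import numpy as np
from scipy.spatial.transform import Rotation as Ro
from scipy.optimize import least_squares
from station import ctrl
def proj(i,X):
    c=i["R"]@X+i["t"];p=i["mtx"]@c;return p[:2]/p[2]
# in mount frame xz
def rot(a,v): return np.array([np.cos(a)*v[0]-np.sin(a)*v[1],np.sin(a)*v[0]+np.cos(a)*v[1]])
RH=np.array([0,.057])
def mid(q1,s,off=-.021): return RH+rot(q1,np.array([s,off]))
def TH(q1): return RH+rot(q1,np.array([.19,-.011]))
def tip(q1,q2,s,off=-.010): return TH(q1)+rot(q1+q2,np.array([s,off]))
def W(p,xz,y=0):
    x0,y0,a=p[:3]
    return np.array([x0+np.cos(a)*xz[0]-np.sin(a)*y, y0+np.sin(a)*xz[0]+np.cos(a)*y, xz[1]])
E
python3 - <<'E'
from h import *
T=ctrl.camera_info("top");S=ctrl.camera_info("scene")
zt=lambda x,y:np.array([(x+.5)/4-.5+160,(y+.5)/4-.5+180])
zs=lambda x,y:np.array([(x+.5)/4.6-.5+195,(y+.5)/4.6-.5+130])
def obs(p):
    q1,q2=p[3:]
    c=lambda x,y:W(p,(x,.008),y)
    th=W(p,TH(q1)); ce=W(p,tip(q1,q2,.156))
    L=[(T,zt(416,93),c(.015,-.045)),(T,zt(428,188),c(.015,.045)),(T,zt(761,147),c(-.295,.045)),(T,zt(750,53),c(-.295,-.045)),
     (T,zt(58,183),ce),(T,zt(231,164),th),(S,zs(712,226),ce),(S,zs(533,222),th),
     (S,zs(325,248),c(.015,-.045)),(S,zs(42,112),c(-.295,-.045)),
     (T,zt(676,106),W(p,(-.213,.036))),(S,zs(98,78),W(p,(-.213,.036)))]
    return L
f=lambda p:np.concatenate([proj(i,X)-u for i,u,X in obs(p)])
for s in (1,-1):
  r=least_squares(f,[.4,-.05,1.5*s,.1,0])
  print(r.x,r.cost);print(np.round(r.fun.reshape(-1,2),1))
E
```

```text
[ 0.51363685 -0.0774711   1.67967161  0.28248872  0.26858478] 41.52962611828407
[[ 0.5 -0.5]
 [ 0.7  0.1]
 [ 1.3 -0.3]
 [ 0.6 -1.1]
 [ 1.   0.3]
 [ 0.5 -0.2]
 [-0.   0.4]
 [-0.1 -0.2]
 [-1.2 -0.2]
 [-1.4  0.2]
 [-0.1  0.4]
 [ 7.7  3.7]]
[ 0.51363684 -0.0774711  -4.60351367  0.2824879  -6.01459864] 41.529626118628855
[[ 0.5 -0.5]
 [ 0.7  0.1]
 [ 1.3 -0.3]
 [ 0.6 -1.1]
 [ 1.   0.3]
 [ 0.5 -0.2]
 [-0.   0.4]
 [-0.1 -0.2]
 [-1.2 -0.2]
 [-1.4  0.2]
 [-0.1  0.4]
 [ 7.7  3.7]]
```

```bash
python3 - <<'E'
from h import *
T=ctrl.camera_info("top");S=ctrl.camera_info("scene")
zt=lambda x,y:np.array([(x+.5)/4-.5+160,(y+.5)/4-.5+180])
zs=lambda x,y:np.array([(x+.5)/4.6-.5+195,(y+.5)/4.6-.5+130])
def obs(p):
    q1,q2=p[3:]
    c=lambda x,y:W(p,(x,.008),y)
    th=W(p,TH(q1)); ce=W(p,tip(q1,q2,.156))
    return [(T,zt(416,93),c(.015,-.045)),(T,zt(428,188),c(.015,.045)),(T,zt(761,147),c(-.295,.045)),(T,zt(750,53),c(-.295,-.045)),
     (T,zt(58,183),ce),(T,zt(231,164),th),(S,zs(712,226),ce),(S,zs(533,222),th),
     (S,zs(325,248),c(.015,-.045)),(S,zs(42,112),c(-.295,-.045))]
f=lambda p:np.concatenate([proj(i,X)-u for i,u,X in obs(p)])
r=least_squares(f,[.4,-.05,1.5,.1,0])
p=r.x
print(p,r.cost);print(np.round(r.fun.reshape(-1,2),1))
np.save("p.npy",p)
q1,q2=p[3:]
for n,x in dict(tiph=TH(q1),tipend=tip(q1,q2,.11),cap=tip(q1,q2,.156),mid=mid(q1,.13)).items(): print(n,W(p,x))
E
```

```text
[ 0.51263988 -0.07451597  1.67304148  0.29092636  0.27845421] 1.1427879052967214
[[-0.2 -0.2]
 [-0.2  0.4]
 [ 0.5  0.6]
 [-0.  -0.3]
 [ 0.4 -0.1]
 [-0.3 -0.3]
 [ 0.4  0. ]
 [ 0.5 -0.1]
 [-0.5 -0. ]
 [-0.5  0.1]]
tiph [0.49374    0.10968814 0.10096179]
tipend [0.48373365 0.20721311 0.15184159]
cap [0.47977928 0.24575359 0.17664067]
mid [0.49931391 0.05536303 0.07417162]
```

```bash
cat >> h.py <<'E'
def cur():
    o=ctrl.get_obs();return o,o["tool_pos"],Ro.from_rotvec(o["tool_rot"])
def want(p,tilt=0.):
    # tool orientation: y along -mount y (world ~ +x), z down; tilt>0: body leans to +mount x
    a=p[2];mx=np.array([np.cos(a),np.sin(a),0]);my=np.array([-np.sin(a),np.cos(a),0]);ez=np.array([0,0,1.])
    z=-np.cos(tilt)*ez-np.sin(tilt)*mx
    y=-my
    return Ro.from_matrix(np.column_stack([np.cross(y,z),y,z]))
def plan(pos,R):
    o,x,Rc=cur()
    print("t",o["t"],"pos",np.round(x,4),"F",np.round(o["contact_force"],1),"open",round(o["opening"],4),"q",np.round(o["q"],2))
    print("shift cm",np.round(Rc.inv().apply(pos-x)*100,2),"turn",np.round((Rc.inv()*R).as_rotvec(),3))
E
python3 - <<'E'
from h import *
p=np.load("p.npy");q1,q2=p[3:]
g=W(p,tip(q1,q2,.12));print(g)
plan(g+[0,0,.08],want(p))
E
```

```text
[0.482874   0.21559147 0.1572327 ]
t 0.15 pos [0.2613 0.5672 0.2413] F [-0.1  0.3 -0.1] open 0.0856 q [ 1.02  0.05  1.61 -0.    1.48 -0.12]
shift cm [-34.84 -22.66   0.44] turn [-2.000e-03  1.000e-03  1.037e+00]
```

{"method": "send_rows", "body": {
  "series": [
    {"tx":-5.5,"ty":-3.6},
    {"tx":-5.5,"ty":-3.6},
    {"tx":-5.5,"ty":-3.6},
    {"tx":-5.5,"ty":-3.6,"wz":0.18},
    {"tx":-4,"ty":-2.6,"wz":0.18}
  ]
}}

```text
invalid input at $.series[0]: expected keys tx, ty, tz, wx, wy, wz, jaw
```

{"method": "send_rows", "body": {
  "series": [
    {"wz":0.18},
    {"wz":0.18},
    {"wz":0.18},
    {"wz":0.15},
    {}
  ]
}}

```text
invalid input at $.series[0]: expected keys tx, ty, tz, wx, wy, wz, jaw
```

```bash
cat > w.py <<'E'
from h import *
import sys,cv2
p=np.load("p.npy");q1,q2=p[3:]
g=W(p,tip(q1,q2,.12))
plan(g+[0,0,float(sys.argv[1])],want(p))
E
python3 w.py .08; python3 - <<'E'
from station import ctrl
import cv2
cv2.imwrite("pics/w1.png",ctrl.get_image("wrist")[:,:,::-1])
E
```

```text
t 0.15 pos [0.2613 0.5672 0.2413] F [-0.1  0.3 -0.1] open 0.0856 q [ 1.02  0.05  1.61 -0.    1.48 -0.12]
shift cm [-34.84 -22.66   0.44] turn [-2.000e-03  1.000e-03  1.037e+00]
```

View pics/w1.png

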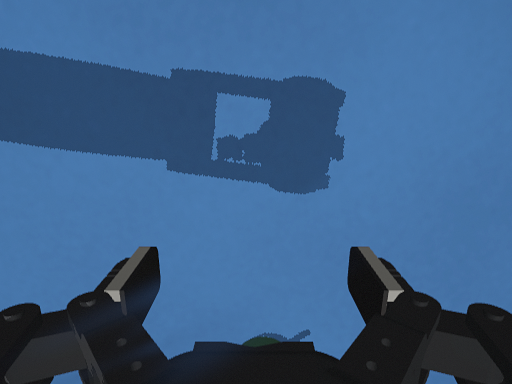

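All keys are required; resend in full.

{"method": "send_rows", "body": {
  "series": [
    {"tx":-5.5,"ty":-3.6,"tz":0,"wx":0,"wy":0,"wz":0,"jaw":0},
    {"tx":-5.5,"ty":-3.6,"tz":0,"wx":0,"wy":0,"wz":0,"jaw":0},
    {"tx":-5.5,"ty":-3.6,"tz":0,"wx":0,"wy":0,"wz":0,"jaw":0},
    {"tx":-5.5,"ty":-3.6,"tz":0,"wx":0,"wy":0,"wz":0,"jaw":0},
    {"tx":-5.5,"ty":-3.6,"tz":0,"wx":0,"wy":0,"wz":0,"jaw":0}
  ],
  "squeeze": 20
}}

```text
t: 0.82
tool_pos: [0.4281, 0.301, 0.2405]
tool_rot: [-0.659, -3.072, 0.002]
contact_force: [0.5, 1.3, -1.1]
opening: 0.0858
```

{"method": "send_rows", "body": {
  "series": [
    {"tx":0,"ty":0,"tz":0,"wx":0,"wy":0,"wz":0.18,"jaw":0.4},
    {"tx":0,"ty":0,"tz":0,"wx":0,"wy":0,"wz":0.18,"jaw":0.4},
    {"tx":0,"ty":0,"tz":0,"wx":0,"wy":0,"wz":0.18,"jaw":0.4},
    {"tx":0,"ty":0,"tz":0,"wx":0,"wy":0,"wz":0.18,"jaw":0.4},
    {"tx":0,"ty":0,"tz":0,"wx":0,"wy":0,"wz":0.18,"jaw":0.4}
  ]
}}

```text
t: 1.45
tool_pos: [0.4303, 0.2956, 0.2395]
tool_rot: [1.972, 2.445, -0.005]
contact_force: [-0.1, -0.2, 0.5]
opening: 0.0511
```

```bash
python3 w.py .08
```

```text
t 1.45 pos [0.4303 0.2956 0.2395] F [-0.1 -0.2  0.5] open 0.0511 q [ 0.46 -0.19  1.85 -0.    1.49  0.25]
shift cm [-8.93  3.44  0.24] turn [-0.002  0.002  0.111]
```

{"method": "send_rows", "body": {
  "series": [
    {"tx":-3.1,"ty":1.2,"tz":0,"wx":0,"wy":0,"wz":0.11,"jaw":0.4},
    {"tx":-3.1,"ty":1.2,"tz":0,"wx":0,"wy":0,"wz":0,"jaw":0.4},
    {"tx":-3.1,"ty":1.2,"tz":0,"wx":0,"wy":0,"wz":0,"jaw":0.4},
    {"tx":0,"ty":0,"tz":0,"wx":0,"wy":0,"wz":0,"jaw":0.4}
  ]
}}

```text
t: 1.95
tool_pos: [0.4791, 0.2065, 0.2388]
tool_rot: [-2.108, -2.329, 0.006]
contact_force: [-0.3, -0.5, 0.5]
opening: 0.0511
```

```bash
python3 w.py .005; python3 - <<'E'
from h import *
import cv2
p=np.load("p.npy");q1,q2=p[3:]
i=ctrl.camera_info("wrist");im=ctrl.get_image("wrist")[:,:,::-1].copy()
cv2.imwrite("pics/w2.png",im)
for X in (TH(q1),tip(q1,q2,0),tip(q1,q2,.12),tip(q1,q2,.15),tip(q1,q2,.162),mid(q1,.13)):print(proj(i,W(p,X)).round(0))
E
```

```text
t 1.95 pos [0.4791 0.2065 0.2388] F [-0.3 -0.5  0.5] open 0.0511 q [ 0.27 -0.19  1.85 -0.    1.49  0.17]
shift cm [0.89 0.48 7.65] turn [-0.003  0.002 -0.003]
[260. 284.]
[260. 275.]
[262. 194.]
[263. 163.]
[263. 148.]
[259. 315.]
```

View pics/w2.png

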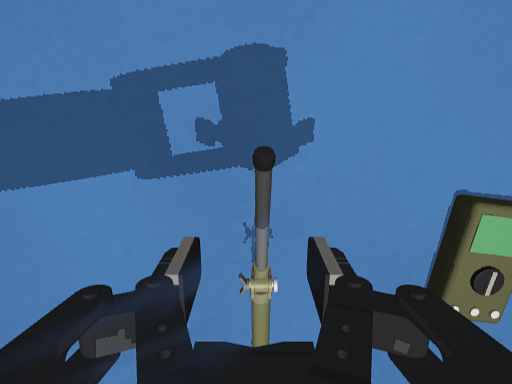

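{"method": "send_rows", "body": {
  "series": [
    {"tx":0.9,"ty":0.5,"tz":3.5,"wx":0,"wy":0,"wz":0,"jaw":0.4},
    {"tx":0,"ty":0,"tz":3.5,"wx":0,"wy":0,"wz":0,"jaw":0.4},
    {"tx":0,"ty":0,"tz":0.6,"wx":0,"wy":0,"wz":0,"jaw":0.5},
    {"tx":0,"ty":0,"tz":0,"wx":0,"wy":0,"wz":0,"jaw":0.5}
  ]
}}

```text
t: 2.5
tool_pos: [0.4822, 0.2201, 0.1628]
tool_rot: [-2.103, -2.334, 0.0]
contact_force: [0.5, -1.0, 0.5]
opening: 0.0426
```

```bash
python3 w.py .005; python3 - <<'E'
from h import *
import cv2
cv2.imwrite("pics/w3.png",ctrl.get_image("wrist")[:,:,::-1])
E
```

```text
t 2.5 pos [0.4822 0.2201 0.1628] F [ 0.5 -1.   0.5] open 0.0426 q [ 0.29 -0.11  1.91  0.    1.34  0.18]
shift cm [-0.45  0.02  0.06] turn [-0.    -0.     0.002]
```

View pics/w3.png

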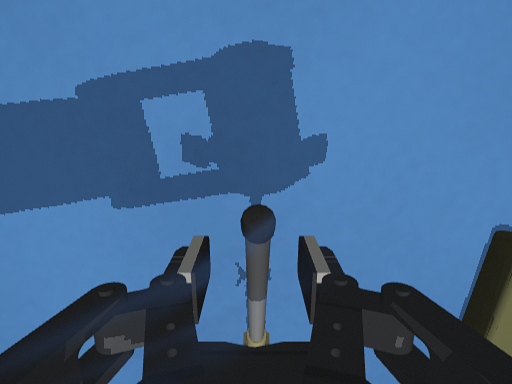

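{"method": "send_rows", "body": {
  "series": [
    {"tx":-0.4,"ty":0,"tz":0,"wx":0,"wy":0,"wz":0,"jaw":1},
    {"tx":0,"ty":0,"tz":0,"wx":0,"wy":0,"wz":0,"jaw":1},
    {"tx":0,"ty":0,"tz":0,"wx":0,"wy":0,"wz":0,"jaw":1}
  ],
  "squeeze": 25
}}

```text
t: 2.92
tool_pos: [0.4843, 0.2161, 0.1663]
tool_rot: [2.101, 2.331, 0.006]
contact_force: [-0.7, -0.3, -2.0]
opening: 0.0095
```

```bash
cat > arc.py <<'E'
# arc of TCP (no tool turn): python arc.py ; prints rel. tool position about tip hinge and next steps
from h import *
import sys
p=np.load("p.npy");q1=p[3]
o,x,Rc=cur()
which=sys.argv[1]
C=W(p,TH(q1)) if which=="tip" else W(p,RH)
a=p[2];mx=np.array([np.cos(a),np.sin(a),0])
d=x-C;u=np.array([d@mx,d[2]])
lat=d@np.array([-np.sin(a),np.cos(a),0])
print("t",o["t"],"F",np.round(o["contact_force"],1),"open",round(o["opening"],4),"q",np.round(o["q"],2),"dq",np.round(np.abs(o["dq"]).max(),2))
print("r",np.hypot(*u),"ang",np.arctan2(u[1],u[0]),"lat",lat,"z",x[2],"mount x",(x-W(p,RH))@mx)
z=Rc.as_matrix()[:,2];print("tilt",np.arctan2(-z@mx,-z[2]))
step=float(sys.argv[2]);dtilt=float(sys.argv[3]);n=int(sys.argv[4]);dr=float(sys.argv[5]) if len(sys.argv)>5 else 0
# rows: shift in tool axes at start of each row
R=Rc;t0=np.arctan2(u[1],u[0]);r=np.hypot(*u)
tl=np.arctan2(-z@mx,-z[2])
for k in range(n):
    t1=t0+step;v=(r+dr)*np.array([np.cos(t1),np.sin(t1)])-r*np.array([np.cos(t0),np.sin(t0)]);r+=dr
    w=v[0]*mx+np.array([0,0,v[1]])
    Rn=want(p,tl+dtilt)
    print("row",np.round(R.inv().apply(w)*100,2),np.round((R.inv()*Rn).as_rotvec(),3))
    R=Rn;tl+=dtilt;t0=t1
E
python3 arc.py tip .2 0 5
```

```text
t 2.925 F [-0.7 -0.3 -2. ] open 0.0095 q [ 0.28 -0.12  1.91 -0.    1.35  0.18] dq 0.0
r 0.12520479876425603 ang 0.5489842573382028 lat -0.0014370210250252956 z 0.16629628972925448 mount x 0.29197774504877033
tilt -0.0004210617045549532
row [-1.51  0.01 -1.99] [0.005 0.    0.002]
row [-1.88 -0.   -1.65] [0. 0. 0.]
row [-2.17 -0.   -1.25] [0. 0. 0.]
row [-2.37 -0.   -0.79] [0. 0. 0.]
row [-2.48 -0.   -0.3 ] [0. 0. 0.]
```

```bash
python3 - <<'E'
import numpy as np
r=12.04;a=.486
for k in range(24):
    b=a+.12;print(k,round(b,2),"tx %.2f tz %.2f"%(r*(np.cos(b)-np.cos(a)),-r*(np.sin(b)-np.sin(a))));a=b
E
```

```text
0 0.61 tx -0.75 tz -1.23
1 0.73 tx -0.89 tz -1.14
2 0.85 tx -1.02 tz -1.02
3 0.97 tx -1.14 tz -0.89
4 1.09 tx -1.23 tz -0.75
5 1.21 tx -1.32 tz -0.60
6 1.33 tx -1.38 tz -0.43
7 1.45 tx -1.42 tz -0.27
8 1.57 tx -1.44 tz -0.09
9 1.69 tx -1.44 tz 0.08
10 1.81 tx -1.42 tz 0.25
11 1.93 tx -1.38 tz 0.42
12 2.05 tx -1.32 tz 0.58
13 2.17 tx -1.24 tz 0.74
14 2.29 tx -1.14 tz 0.88
15 2.41 tx -1.03 tz 1.01
16 2.53 tx -0.90 tz 1.13
17 2.65 tx -0.76 tz 1.23
18 2.77 tx -0.61 tz 1.31
19 2.89 tx -0.45 tz 1.37
20 3.01 tx -0.28 tz 1.42
21 3.13 tx -0.11 tz 1.44
22 3.25 tx 0.06 tz 1.44
23 3.37 tx 0.24 tz 1.42
```

{"method": "send_rows", "body": {
  "series": [
    {"tx":-0.75,"ty":0,"tz":-1.23,"wx":0,"wy":0,"wz":0,"jaw":1},
    {"tx":-0.89,"ty":0,"tz":-1.14,"wx":0,"wy":0,"wz":0,"jaw":1},
    {"tx":-1.02,"ty":0,"tz":-1.02,"wx":0,"wy":0,"wz":0,"jaw":1},
    {"tx":-1.14,"ty":0,"tz":-0.89,"wx":0,"wy":0,"wz":0,"jaw":1},
    {"tx":0,"ty":0,"tz":0,"wx":0,"wy":0,"wz":0,"jaw":1}
  ]
}}

```text
t: 3.55
tool_pos: [0.4886, 0.1756, 0.2134]
tool_rot: [2.102, 2.33, 0.01]
contact_force: [-1.3, 0.1, -0.1]
opening: 0.0094
```

```bash
cat > look.py <<'E'
from h import *
import sys,cv2
n=sys.argv[1]
a=ctrl.get_image("scene")[100:215,195:365,::-1];b=ctrl.get_image("wrist")[:,:,::-1]
a=cv2.resize(a,None,fx=3,fy=3,interpolation=cv2.INTER_CUBIC)
b=cv2.resize(b,(280,210));c=np.zeros((max(a.shape[0],210),a.shape[1]+280,3),np.uint8)
c[:a.shape[0],:a.shape[1]]=a;c[:210,a.shape[1]:]=b
cv2.imwrite(f"pics/{n}.png",c)
E
python3 arc.py tip .1 0 1;python3 look.py l1
```

```text
t 3.55 F [-1.3  0.1 -0.1] open 0.0094 q [ 0.2  -0.19  1.89  0.    1.43  0.1 ] dq 0.01
r 0.13046889690899466 ang 1.0394341494887513 lat -0.0016133066165973462 z 0.21344133273583465 mount x 0.25128082144086944
tilt -0.0019751971369434793
row [-1.15  0.   -0.61] [0.007 0.    0.001]
```

View pics/l1.png

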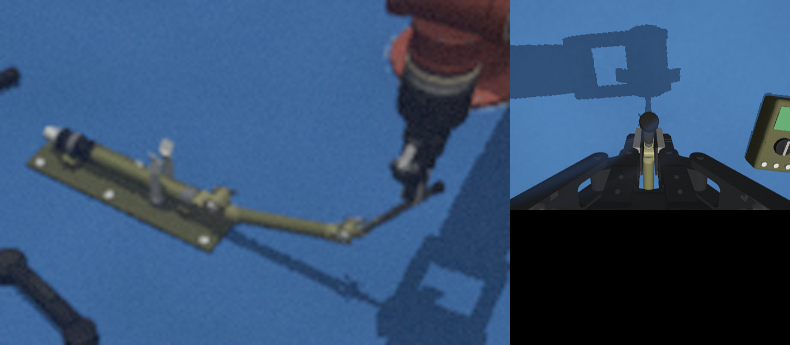

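{"method": "send_rows", "body": {
  "series": [
    {"tx":-1.23,"ty":0,"tz":-0.75,"wx":0,"wy":0,"wz":0,"jaw":1},
    {"tx":-1.32,"ty":0,"tz":-0.6,"wx":0,"wy":0,"wz":0,"jaw":1},
    {"tx":-1.38,"ty":0,"tz":-0.43,"wx":0,"wy":0,"wz":0,"jaw":1},
    {"tx":0,"ty":0,"tz":0,"wx":0,"wy":0,"wz":0,"jaw":1}
  ]
}}

```text
t: 4.15
tool_pos: [0.4928, 0.1345, 0.2315]
tool_rot: [2.101, 2.332, 0.01]
contact_force: [0.4, 0.4, -0.9]
opening: -0.0001
```

```bash
python3 arc.py tip .1 0 1;python3 look.py l2
```

```text
t 4.15 F [ 0.4  0.4 -0.9] open -0.0001 q [ 0.12 -0.22  1.89  0.    1.47  0.02] dq 0.01
r 0.13288606814010506 ang 1.3834432472070672 lat -0.0016055013413028944 z 0.23152244819008502 mount x 0.2099223851395607
tilt -0.0015906018814038911
row [-1.32 -0.   -0.18] [0.007 0.    0.002]
```

View pics/l2.png

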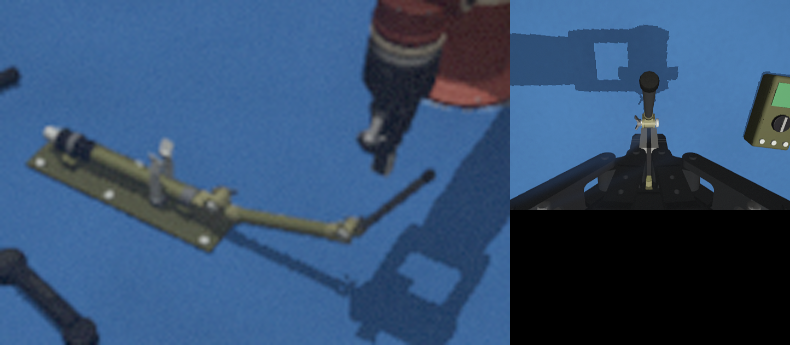

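```bash
cat > fit.py <<'E'
from h import *
import sys
p=np.load("p.npy");S=ctrl.camera_info("scene")
# args: hinge u v cap u v in 3x zoom with offset(195,100); cap None-> only q1
v=[float(a) for a in sys.argv[1:]]
f=lambda x,y:np.array([(x+.5)/3-.5+195,(y+.5)/3-.5+100])
def res(q):
    return np.concatenate([proj(S,W(p,TH(q[0])))-f(*v[:2]),proj(S,W(p,tip(q[0],q[1],.156)))-f(*v[2:])])
for g in (.5,1.5,2.5,3.1):
    r=least_squares(res,[p[3],g]);print(r.x,r.cost,W(p,tip(*r.x,.156)))
E
python3 fit.py 349 228 428 177
```

```text
[0.33619496 0.74241628] 0.13039267872567037 [0.48553869 0.18962065 0.24205398]
[0.33619495 0.74241629] 0.13039267872568736 [0.48553869 0.18962065 0.24205398]
[0.33619496 0.74241628] 0.13039267872566665 [0.48553869 0.18962065 0.24205398]
[0.33619496 7.02560159] 0.13039267872567564 [0.48553869 0.18962065 0.24205398]
```

{"method": "send_rows", "body": {
  "series": [
    {"tx":1,"ty":0,"tz":-5,"wx":0,"wy":0,"wz":0,"jaw":1},
    {"tx":4,"ty":0,"tz":-4,"wx":0,"wy":0,"wz":0,"jaw":1},
    {"tx":5,"ty":0,"tz":0,"wx":0,"wy":0,"wz":0,"jaw":1},
    {"tx":5,"ty":0,"tz":0,"wx":0,"wy":0,"wz":0,"jaw":1},
    {"tx":4,"ty":0,"tz":0,"wx":0,"wy":0,"wz":0,"jaw":1}
  ]
}}

```text
t: 4.88
tool_pos: [0.4712, 0.3284, 0.3229]
tool_rot: [2.106, 2.331, 0.008]
contact_force: [0.5, 0.7, -0.1]
opening: -0.0
```

```bash
python3 arc.py tip .1 0.18 2; python3 - <<'E'
from h import *
p=np.load("p.npy");plan(cur()[1],want(p,1.2))
E
```

```text
t 4.875 F [ 0.5  0.7 -0.1] open -0.0 q [ 0.48 -0.11  1.64  0.    1.61  0.38] dq 0.55
r 0.3124096328308925 ang 0.7900431957332422 lat 6.930067265432821e-05 z 0.3228924977260171 mount x 0.4050496360806384
tilt -0.003487258163556317
row [-2.32  0.01 -2.09] [ 0.004 -0.18  -0.002]
row [-2.81 -0.   -1.37] [ 0.   -0.18  0.  ]
t 4.875 pos [0.4712 0.3284 0.3229] F [ 0.5  0.7 -0.1] open -0.0 q [ 0.48 -0.11  1.64  0.    1.61  0.38]
shift cm [0. 0. 0.] turn [ 0.003 -1.203 -0.003]
```

{"method": "send_rows", "body": {
  "series": [
    {"tx":0,"ty":0,"tz":0,"wx":0,"wy":-0.18,"wz":0,"jaw":1},
    {"tx":0,"ty":0,"tz":0,"wx":0,"wy":-0.18,"wz":0,"jaw":1},
    {"tx":0,"ty":0,"tz":0,"wx":0,"wy":-0.18,"wz":0,"jaw":1},
    {"tx":0,"ty":0,"tz":0,"wx":0,"wy":-0.18,"wz":0,"jaw":1},
    {"tx":0,"ty":0,"tz":0,"wx":0,"wy":-0.18,"wz":0,"jaw":1}
  ]
}}

```text
t: 5.5
tool_pos: [0.4703, 0.3327, 0.3255]
tool_rot: [1.568, 1.735, -0.768]
contact_force: [-0.1, 0.0, -0.6]
opening: 0.0001
```

```bash
cat > tgt.py <<'E'
# TCP target at mount (x,z), tilt
from h import *
import sys
p=np.load("p.npy");x,z,t=map(float,sys.argv[1:4])
R=want(p,t);X=W(p,(x,z))
plan(X,R)
a=p[2];mx=np.array([np.cos(a),np.sin(a),0]);o,c,Rc=cur();d=c-W(p,RH)
zz=Rc.as_matrix()[:,2];print("mount x %.4f z %.4f lat %.4f tilt %.3f"%(d@mx,c[2],d@np.array([-mx[1],mx[0],0]),np.arctan2(-zz@mx,-zz[2])))
E
python3 - <<'E'
from h import *
p=np.load("p.npy");
q1,t=.31,1.07
rp=tip(q1,t-q1,.09);n=np.array([np.sin(t),-np.cos(t)])
T=rp+n*.04
print("hinge",TH(q1),"rod pt",rp,"approach TCP",T)
E
python3 tgt.py 0.3 .18 1.2
```

```text
hinge [0.18429902 0.10448547] rod pt [0.23628221 0.17863227] approach TCP [0.27137023 0.15942731]
t 5.5 pos [0.4703 0.3327 0.3255] F [-0.1  0.  -0.6] open 0.0001 q [ 0.78  0.25  1.43 -0.76  2.01  0.54]
shift cm [ 4.97 -0.12 17.51] turn [ 0.008 -0.278 -0.007]
mount x 0.4094 z 0.3255 lat 0.0006 tilt 0.922
```

```bash
python3 tgt.py 0.29 .20 .92
```

```text
t 5.5 pos [0.4703 0.3327 0.3255] F [-0.1  0.  -0.6] open 0.0001 q [ 0.78  0.25  1.43 -0.76  2.01  0.54]
shift cm [ 2.78 -0.11 17.1 ] turn [ 0.009  0.002 -0.006]
mount x 0.4094 z 0.3255 lat 0.0006 tilt 0.922
```

{"method": "send_rows", "body": {
  "series": [
    {"tx":1.4,"ty":0,"tz":4.3,"wx":0,"wy":0,"wz":0,"jaw":1},
    {"tx":1.4,"ty":0,"tz":4.3,"wx":0,"wy":0,"wz":0,"jaw":1},
    {"tx":0,"ty":0,"tz":4.3,"wx":0,"wy":0,"wz":0,"jaw":1},
    {"tx":0,"ty":0,"tz":4.0,"wx":0,"wy":0,"wz":0,"jaw":1},
    {"tx":0,"ty":0,"tz":0,"wx":0,"wy":0,"wz":0,"jaw":1}
  ]
}}

```text
t: 6.12
tool_pos: [0.4814, 0.2162, 0.1905]
tool_rot: [1.555, 1.744, -0.777]
contact_force: [0.2, 0.9, 0.0]
opening: -0.0001
```

```bash
python3 tgt.py 0.265 .205 .92;python3 look.py l3
```

```text
t 6.125 pos [0.4814 0.2162 0.1905] F [0.2 0.9 0. ] open -0.0001 q [ 0.64  0.2   1.73 -0.78  1.73  0.6 ]
shift cm [-2.8   0.1   1.32] turn [0.009 0.006 0.008]
mount x 0.2924 z 0.1905 lat 0.0014 tilt 0.926
```

View pics/l3.png

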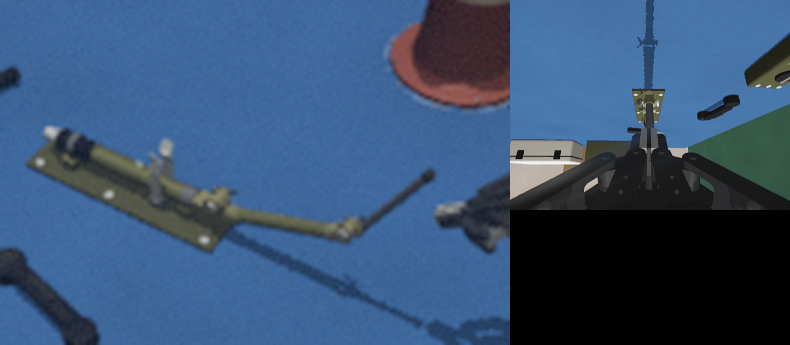

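```bash
python3 arc.py tip .14 0 5 -.003
```

```text
t 6.225 F [-0.4  0.5  0.2] open 0.0001 q [ 0.64  0.2   1.72 -0.78  1.73  0.6 ] dq 0.04
r 0.14313209334516264 ang 0.7016299261587221 lat -0.00034329695134707 z 0.19334833193501533 mount x 0.29449419109690245
tilt 0.9235283180231761
row [-1.93 -0.02  0.54] [0.014 0.    0.005]
row [-1.79  0.    0.8 ] [0. 0. 0.]
row [-1.63  0.    1.02] [0. 0. 0.]
row [-1.43  0.    1.22] [0. 0. 0.]
row [-1.22  0.    1.38] [0. 0. 0.]
```

{"method": "send_rows", "body": {
  "series": [
    {"tx":-1.9,"ty":0,"tz":0.5,"wx":0,"wy":0,"wz":0,"jaw":1},
    {"tx":-1.8,"ty":0,"tz":0.8,"wx":0,"wy":0,"wz":0,"jaw":1},
    {"tx":-1.6,"ty":0,"tz":1.0,"wx":0,"wy":0,"wz":0,"jaw":1},
    {"tx":-1.4,"ty":0,"tz":1.2,"wx":0,"wy":0,"wz":0,"jaw":1},
    {"tx":-1.2,"ty":0,"tz":1.4,"wx":0,"wy":0,"wz":0,"jaw":1}
  ]
}}

```text
t: 6.85
tool_pos: [0.4955, 0.1306, 0.2341]
tool_rot: [1.556, 1.743, -0.756]
contact_force: [0.4, 1.1, 1.2]
opening: 0.0004
```

```bash
python3 arc.py tip .12 -.04 5;python3 look.py l4
```

```text
t 6.85 F [0.4 1.1 1.2] open 0.0004 q [ 0.5   0.04  1.82 -0.84  1.67  0.48] dq 0.25
r 0.1347283465811473 ang 1.4172980737681347 lat -0.003874373715503641 z 0.2341060399215327 mount x 0.20577061556108467
tilt 0.9197602268047994
row [-1.09 -0.03  1.19] [0.022 0.04  0.   ]
row [-1.   -0.    1.27] [0.   0.04 0.  ]
row [-0.89  0.    1.35] [-0.    0.04 -0.  ]
row [-0.78 -0.    1.41] [0.   0.04 0.  ]
row [-0.67  0.    1.47] [0.   0.04 0.  ]
```

View pics/l4.png

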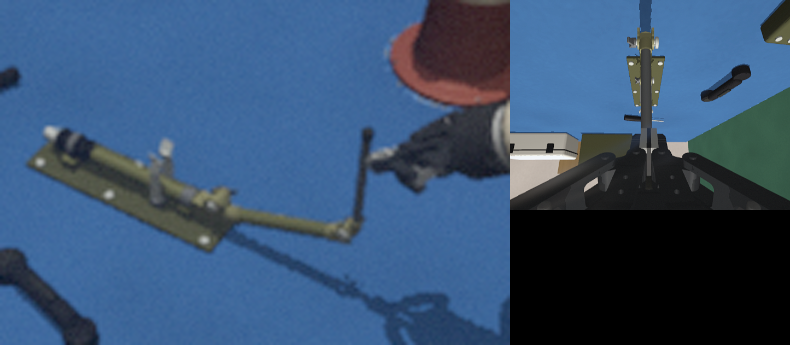

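{"method": "send_rows", "body": {
  "series": [
    {"tx":-1.1,"ty":-0.2,"tz":1.2,"wx":0.02,"wy":0.04,"wz":0,"jaw":1},
    {"tx":-1.0,"ty":-0.1,"tz":1.3,"wx":0,"wy":0.04,"wz":0,"jaw":1},
    {"tx":-0.9,"ty":0,"tz":1.4,"wx":0,"wy":0.04,"wz":0,"jaw":1},
    {"tx":-0.8,"ty":0,"tz":1.4,"wx":0,"wy":0.04,"wz":0,"jaw":1},
    {"tx":-0.7,"ty":0,"tz":1.5,"wx":0,"wy":0.04,"wz":0,"jaw":1}
  ]
}}

```text
t: 7.58
tool_pos: [0.5004, 0.0487, 0.2176]
tool_rot: [1.699, 1.891, -0.635]
contact_force: [0.3, 0.8, 0.7]
opening: 0.0001
```

```bash
python3 arc.py tip .12 -.08 5;python3 look.py l5
```

```text
t 7.575 F [0.3 0.8 0.7] open 0.0001 q [ 0.29 -0.1   1.91 -0.7   1.51  0.3 ] dq 0.36
r 0.13181979416096848 ang 2.0551937053789677 lat -0.00035330120994238074 z 0.21761647759900782 mount x 0.12378596318348113
tilt 0.7116739350022282
row [-0.49 -0.    1.5 ] [-0.001  0.08   0.005]
row [-0.43  0.    1.52] [-0.    0.08  0.  ]
row [-0.37 -0.    1.54] [ 0.    0.08 -0.  ]
row [-0.31  0.    1.55] [-0.    0.08 -0.  ]
row [-0.24 -0.    1.56] [-0.    0.08  0.  ]
```

View pics/l5.png

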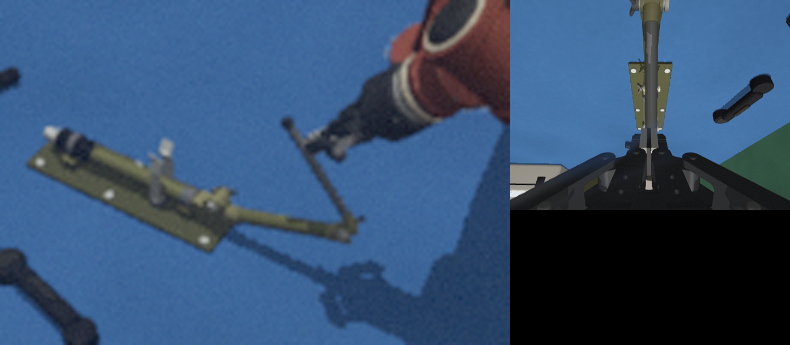

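{"method": "send_rows", "body": {
  "series": [
    {"tx":-0.5,"ty":0,"tz":1.5,"wx":0,"wy":0.08,"wz":0,"jaw":1},
    {"tx":-0.4,"ty":0,"tz":1.5,"wx":0,"wy":0.08,"wz":0,"jaw":1},
    {"tx":-0.4,"ty":0,"tz":1.5,"wx":0,"wy":0.08,"wz":0,"jaw":1},
    {"tx":-0.3,"ty":0,"tz":1.5,"wx":0,"wy":0.08,"wz":0,"jaw":1}
  ]
}}

```text
t: 8.18
tool_pos: [0.5047, 0.0036, 0.1754]
tool_rot: [1.893, 2.11, -0.376]
contact_force: [0.6, -0.7, 0.5]
opening: 0.0001
```

```bash
python3 arc.py tip .1 -.08 5;python3 look.py l6
```

```text
t 8.175 F [ 0.6 -0.7  0.5] open 0.0001 q [ 0.06 -0.17  1.97 -0.4   1.34  0.04] dq 0.66
r 0.13004930367267267 ang 2.5317948231781866 lat -4.3373433739868627e-05 z 0.17544125725411744 mount x 0.07856145206390716
tilt 0.3855616664834069
row [-0.23  0.    1.28] [-0.004  0.08   0.007]
row [-0.2  -0.    1.28] [-0.    0.08 -0.  ]
row [-0.17 -0.    1.29] [0.   0.08 0.  ]
row [-0.15 -0.    1.29] [0.   0.08 0.  ]
row [-0.12  0.    1.29] [0.   0.08 0.  ]
```

View pics/l6.png

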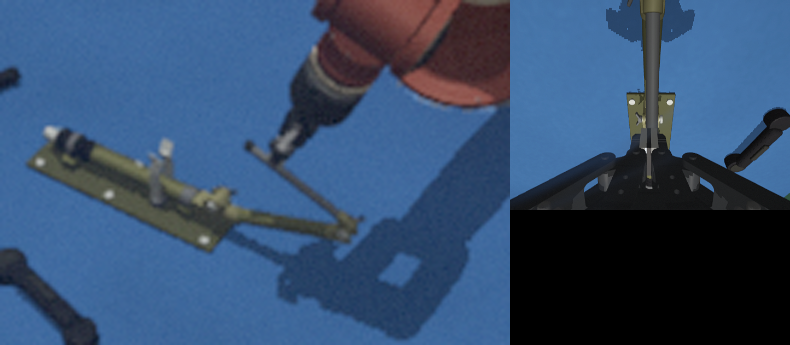

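{"method": "send_rows", "body": {
  "series": [
    {"tx":-0.2,"ty":0,"tz":1.2,"wx":0,"wy":0.06,"wz":0,"jaw":1},
    {"tx":-0.2,"ty":0,"tz":1.2,"wx":0,"wy":0.06,"wz":0,"jaw":1},
    {"tx":-0.2,"ty":0,"tz":1.2,"wx":0,"wy":0.06,"wz":0,"jaw":1},
    {"tx":0,"ty":0,"tz":1.2,"wx":0,"wy":0.06,"wz":0,"jaw":1},
    {"tx":0,"ty":0,"tz":0,"wx":0,"wy":0,"wz":0,"jaw":1}
  ]
}}

```text
t: 8.9
tool_pos: [0.5058, -0.014, 0.1305]
tool_rot: [2.026, 2.26, -0.164]
contact_force: [0.5, 0.6, 0.7]
opening: -0.0
```

```bash
python3 tgt.py .065 .095 0.1;python3 look.py l7
```

```text
t 8.9 pos [ 0.5058 -0.014   0.1305] F [0.5 0.6 0.7] open -0.0 q [-0.1  -0.14  1.99 -0.15  1.27 -0.16]
shift cm [0.93 0.11 3.45] turn [-0.011  0.048  0.008]
mount x 0.0609 z 0.1305 lat 0.0006 tilt 0.148
```

View pics/l7.png

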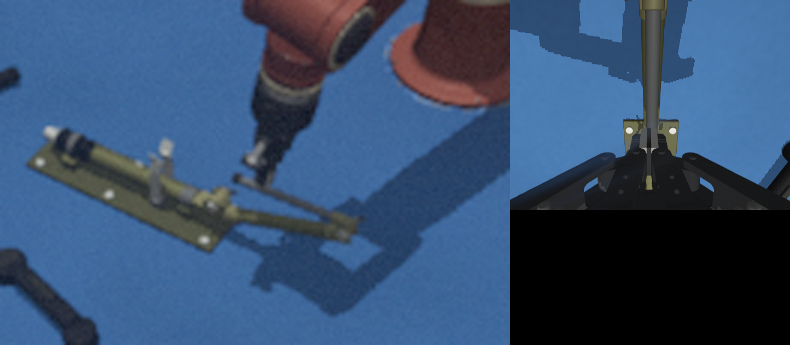

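{"method": "send_rows", "body": {
  "series": [
    {"tx":0.2,"ty":0,"tz":0.9,"wx":0,"wy":0.02,"wz":0,"jaw":1},
    {"tx":0.2,"ty":0,"tz":0.9,"wx":0,"wy":0.02,"wz":0,"jaw":1},
    {"tx":0.2,"ty":0,"tz":0.8,"wx":0,"wy":0,"wz":0,"jaw":1},
    {"tx":0.2,"ty":0,"tz":0.5,"wx":0,"wy":0,"wz":0,"jaw":1},
    {"tx":0,"ty":0,"tz":0,"wx":0,"wy":0,"wz":0,"jaw":1}
  ]
}}

```text
t: 9.62
tool_pos: [0.5063, -0.0083, 0.0985]
tool_rot: [2.041, 2.285, -0.121]
contact_force: [0.9, -0.1, 0.8]
opening: -0.0
```

```bash
python3 tgt.py .065 .095 0.1;python3 look.py l8
```

```text
t 9.625 pos [ 0.5063 -0.0083  0.0985] F [ 0.9 -0.1  0.8] open -0.0 q [-0.11 -0.1   2.01 -0.12  1.21 -0.18]
shift cm [-0.11 -0.04  0.36] turn [-0.008  0.009  0.011]
mount x 0.0665 z 0.0985 lat -0.0004 tilt 0.109
```

View pics/l8.png

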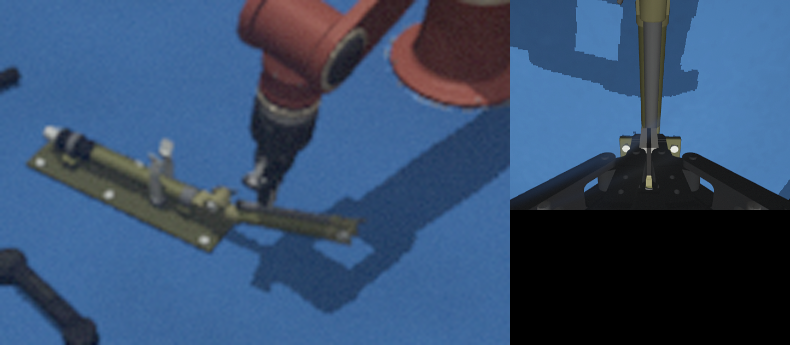

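{"method": "send_rows", "body": {
  "series": [
    {"tx":0,"ty":0,"tz":0.3,"wx":0,"wy":0,"wz":0,"jaw":1},
    {"tx":0,"ty":0,"tz":0.2,"wx":0,"wy":0,"wz":0,"jaw":1},
    {"tx":0,"ty":0,"tz":0,"wx":0,"wy":0,"wz":0,"jaw":1}
  ]
}}

```text
t: 10.1
tool_pos: [0.5069, -0.0084, 0.0948]
tool_rot: [2.041, 2.285, -0.118]
contact_force: [-0.3, -0.2, 1.5]
opening: 0.0002
```

```bash
python3 tgt.py .065 .095 0.1
```

```text
t 10.1 pos [ 0.5069 -0.0084  0.0948] F [-0.3 -0.2  1.5] open 0.0002 q [-0.11 -0.09  2.01 -0.11  1.2  -0.18]
shift cm [-0.14 -0.1  -0.  ] turn [-0.006  0.008  0.01 ]
mount x 0.0664 z 0.0948 lat -0.0010 tilt 0.108
```

{"method": "send_rows", "body": {
  "series": [
    {"tx":0,"ty":0,"tz":0.3,"wx":0,"wy":0,"wz":0,"jaw":1},
    {"tx":0,"ty":0,"tz":0,"wx":0,"wy":0,"wz":0,"jaw":1}
  ]
}}

```text
t: 10.35
tool_pos: [0.5071, -0.0084, 0.0919]
tool_rot: [2.042, 2.285, -0.117]
contact_force: [-0.2, 0.2, 0.0]
opening: -0.0
```

```bash
python3 tgt.py .065 .095 0.1; python3 look.py l9
```

```text
t 10.35 pos [ 0.5071 -0.0084  0.0919] F [-0.2  0.2  0. ] open -0.0 q [-0.11 -0.09  2.02 -0.11  1.2  -0.18]
shift cm [-0.16 -0.13 -0.29] turn [-0.006  0.007  0.01 ]
mount x 0.0663 z 0.0919 lat -0.0012 tilt 0.107
```

View pics/l9.png

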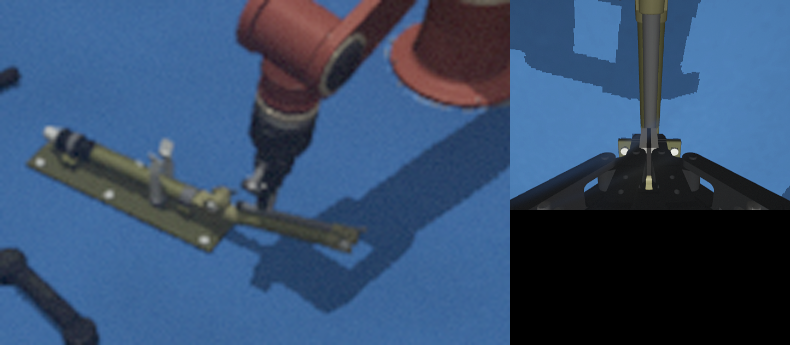

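{"method": "send_rows", "body": {
  "series": [
    {"tx":0,"ty":0,"tz":-5,"wx":0,"wy":0,"wz":0,"jaw":0.6},
    {"tx":3,"ty":0,"tz":-5,"wx":0,"wy":0.05,"wz":0,"jaw":0.6},
    {"tx":3,"ty":0,"tz":-1,"wx":0,"wy":0.05,"wz":0,"jaw":0.6},
    {"tx":0,"ty":0,"tz":0,"wx":0,"wy":0,"wz":0,"jaw":0.6}
  ]
}}

```text
t: 10.95
tool_pos: [0.4978, 0.0632, 0.1963]
tool_rot: [-2.092, -2.337, 0.02]
contact_force: [-0.6, -0.0, 0.4]
opening: 0.0342
```

```bash
python3 tgt.py .12 .12 0; python3 - <<'E'
from h import *
import cv2
i=ctrl.camera_info("wrist");im=ctrl.get_image("wrist")[:,:,::-1];cv2.imwrite("pics/w10.png",im);np.save("w10.npy",dict(i),allow_pickle=True)
a=ctrl.get_image("scene")[130:200,195:365,::-1];cv2.imwrite("pics/s10.png",cv2.resize(a,None,fx=4.6,fy=4.6,interpolation=cv2.INTER_CUBIC))
E
```

```text
t 10.95 pos [0.4978 0.0632 0.1963] F [-0.6 -0.   0.4] open 0.0342 q [-0.02 -0.21  1.94 -0.01  1.42 -0.13]
shift cm [-1.81  0.15  7.64] turn [-0.013  0.005  0.009]
mount x 0.1385 z 0.1963 lat 0.0007 tilt 0.005
```

View pics/w10.png

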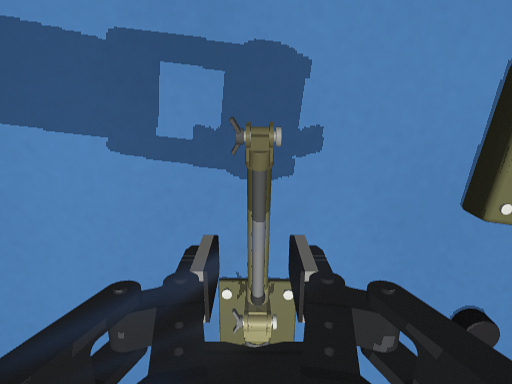

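View pics/s10.png

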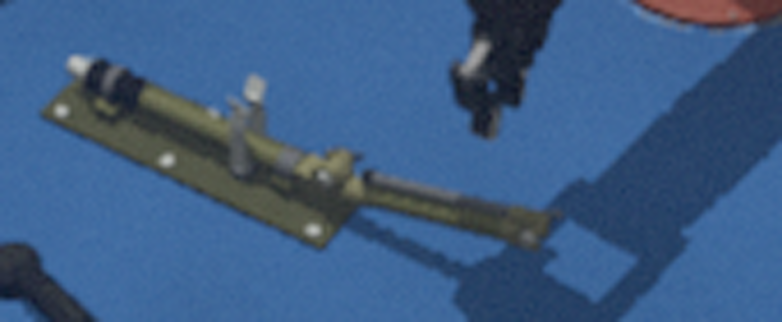

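```bash
python3 - <<'E'
from h import *
p=np.load("p.npy");S=ctrl.camera_info("scene");Wc=np.load("w10.npy",allow_pickle=True).item()
zs=lambda x,y:np.array([(x+.5)/4.6-.5+195,(y+.5)/4.6-.5+130])
f=lambda q:np.concatenate([proj(S,W(p,TH(q[0])))-zs(531,228),proj(S,W(p,tip(q[0],q[1],.160)))-zs(368,178),
 .5*(proj(Wc,W(p,TH(q[0])))-[258,136])[1:],.5*(proj(Wc,W(p,tip(q[0],q[1],.156)))-[258,301])[1:]])
r=least_squares(f,[.28,3.1]);print(r.x,r.fun.round(2))
for q1 in (.22,.25,.28):
  print(q1,[ (proj(S,W(p,TH(q1))).round(1)-zs(0,0))*4.6, (proj(S,W(p,tip(q1,3.14,.16)))-zs(0,0))*4.6, proj(Wc,W(p,TH(q1))),proj(Wc,W(p,tip(q1,3.14,.156)))])
E
```

```text
[0.27334556 3.10510961] [ 1.06 -0.75 -0.63 -1.32 -0.53 -0.71]
0.22 [array([536.78, 234.1 ]), array([366.24203853, 178.38889722]), array([258.13633187, 130.91491746]), array([256.09066737, 293.75734688])]
0.25 [array([536.32, 228.58]), array([366.08671889, 177.57716203]), array([258.13133973, 133.0510205 ]), array([256.08343528, 294.57046051])]
0.28 [array([535.86, 223.52]), array([365.90437325, 176.75757671]), array([258.1231263 , 135.51893405]), array([256.07586218, 295.41158397])]
```

```bash
cat > g.py <<'E'
from h import *
import sys
q1=float(sys.argv[1]);s=float(sys.argv[2]);off=float(sys.argv[3])
x=mid(q1,s,-.021+off);print(x);
sys.argv=["",str(x[0]),str(x[1]),str(-q1)];exec(open("tgt.py").read())
E
python3 g.py .265 .135 .06; python3 g.py .265 .135 0
```

```text
[0.12007303 0.12999636]
t 11.05 pos [0.4975 0.0623 0.1953] F [-0.7  0.2 -1.3] open 0.0342 q [-0.02 -0.21  1.94 -0.01  1.42 -0.13]
shift cm [-1.72  0.19  6.54] turn [-0.015  0.27   0.006]
mount x 0.1376 z 0.1953 lat 0.0011 tilt 0.005
[0.13578758 0.07209081]
t 11.05 pos [0.4975 0.0623 0.1953] F [-0.7  0.2 -1.3] open 0.0342 q [-0.02 -0.21  1.94 -0.01  1.42 -0.13]
shift cm [-0.12  0.28 12.32] turn [-0.015  0.27   0.006]
mount x 0.1376 z 0.1953 lat 0.0011 tilt 0.005
```

{"method": "send_rows", "body": {
  "series": [
    {"tx":-0.9,"ty":0.1,"tz":2,"wx":-0.015,"wy":0.135,"wz":0,"jaw":0.45},
    {"tx":-0.3,"ty":0.1,"tz":2,"wx":0,"wy":0.135,"wz":0,"jaw":0.45},
    {"tx":0,"ty":0,"tz":0,"wx":0,"wy":0,"wz":0,"jaw":0.45}
  ]
}}

```text
t: 11.42
tool_pos: [0.4988, 0.0514, 0.1509]
tool_rot: [-1.955, -2.178, -0.262]
contact_force: [0.3, -0.5, -0.3]
opening: 0.047
```

```bash
python3 g.py .265 .135 0
```

```text
[0.13578758 0.07209081]
t 11.425 pos [0.4988 0.0514 0.1509] F [ 0.3 -0.5 -0.3] open 0.047 q [-0.19 -0.15  1.98  0.26  1.4  -0.35]
shift cm [-1.23  0.12  7.83] turn [-0.005 -0.005  0.005]
mount x 0.1267 z 0.1509 lat 0.0009 tilt -0.270
```

{"method": "send_rows", "body": {
  "series": [
    {"tx":-0.6,"ty":0.1,"tz":2.6,"wx":0,"wy":0,"wz":0,"jaw":0.45},
    {"tx":-0.4,"ty":0,"tz":2.6,"wx":0,"wy":0,"wz":0,"jaw":0.45},
    {"tx":0,"ty":0,"tz":2.0,"wx":0,"wy":0,"wz":0,"jaw":0.45},
    {"tx":0,"ty":0,"tz":0,"wx":0,"wy":0,"wz":0,"jaw":0.45}
  ]
}}

```text
t: 11.92
tool_pos: [0.4988, 0.0598, 0.0775]
tool_rot: [-1.961, -2.182, -0.253]
contact_force: [-0.6, -1.0, -0.8]
opening: 0.0471
```

```bash
python3 g.py .265 .135 0;python3 look.py l11
```

```text
[0.13578758 0.07209081]
t 11.925 pos [0.4988 0.0598 0.0775] F [-0.6 -1.  -0.8] open 0.0471 q [-0.16 -0.05  2.02  0.26  1.25 -0.37]
shift cm [-0.06  0.01  0.54] turn [-0.005  0.004  0.004]
mount x 0.1350 z 0.0775 lat 0.0001 tilt -0.261
```

View pics/l11.png

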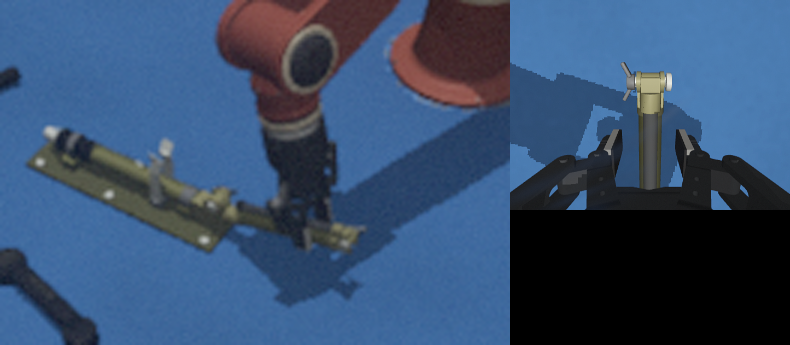

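{"method": "send_rows", "body": {
  "series": [
    {"tx":0,"ty":0,"tz":0.4,"wx":0,"wy":0,"wz":0,"jaw":1},
    {"tx":0,"ty":0,"tz":0,"wx":0,"wy":0,"wz":0,"jaw":1},
    {"tx":0,"ty":0,"tz":0,"wx":0,"wy":0,"wz":0,"jaw":1}
  ],
  "squeeze": 45
}}

```text
t: 12.4
tool_pos: [0.5008, 0.0602, 0.0772]
tool_rot: [-1.962, -2.187, -0.257]
contact_force: [-0.5, 0.5, -2.6]
opening: 0.0179
```

```bash
python3 g.py .265 .135 0;python3 arc.py root .1 -.1 5
```

```text
[0.13578758 0.07209081]
t 12.4 pos [0.5008 0.0602 0.0772] F [-0.5  0.5 -2.6] open 0.0179 q [-0.16 -0.05  2.02  0.26  1.25 -0.37]
shift cm [-0.07 -0.19  0.51] turn [-0.     0.006  0.006]
mount x 0.1352 z 0.0772 lat -0.0019 tilt -0.259
t 12.4 F [-0.5  0.5 -2.6] open 0.0179 q [-0.16 -0.05  2.02  0.26  1.25 -0.37] dq 0.0
r 0.13670975766545265 ang 0.1486692236098515 lat -0.0019333110404369618 z 0.07724974560074521 mount x 0.13520172204543807
tilt -0.2594744083780643
row [ 0.08 -0.   -1.36] [-0.001  0.1    0.006]
row [ 0.08  0.   -1.36] [0.  0.1 0. ]
row [ 0.08  0.   -1.36] [-0.   0.1 -0. ]
row [ 0.08 -0.   -1.36] [0.  0.1 0. ]
row [ 0.08 -0.   -1.36] [0.  0.1 0. ]
```

{"method": "send_rows", "body": {
  "series": [
    {"tx":0.1,"ty":0,"tz":-1.36,"wx":0,"wy":0.1,"wz":0,"jaw":1},
    {"tx":0.1,"ty":0,"tz":-1.36,"wx":0,"wy":0.1,"wz":0,"jaw":1},
    {"tx":0.1,"ty":0,"tz":-1.36,"wx":0,"wy":0.1,"wz":0,"jaw":1}
  ]
}}

```text
t: 12.78
tool_pos: [0.502, 0.0482, 0.1167]
tool_rot: [-1.785, -1.995, -0.52]
contact_force: [-0.8, 1.1, -3.1]
opening: 0.0187
```

```bash
python3 arc.py root .1 -.1 5;python3 look.py l12
```

```text
t 12.775 F [-0.8  1.1 -3.1] open 0.0187 q [-0.32 -0.02  1.98  0.51  1.45 -0.57] dq 0.59
r 0.1369056141294497 ang 0.4512267855720087 lat -0.001982847616736129 z 0.11670041226531831 mount x 0.12320311666314618
tilt -0.562869002699834
row [ 0.08 -0.   -1.37] [-0.002  0.1    0.008]
row [ 0.08 -0.   -1.37] [-0.   0.1  0. ]
row [ 0.08  0.   -1.37] [-0.   0.1  0. ]
row [ 0.08  0.   -1.37] [ 0.   0.1 -0. ]
row [ 0.08 -0.   -1.37] [0.  0.1 0. ]
```

View pics/l12.png

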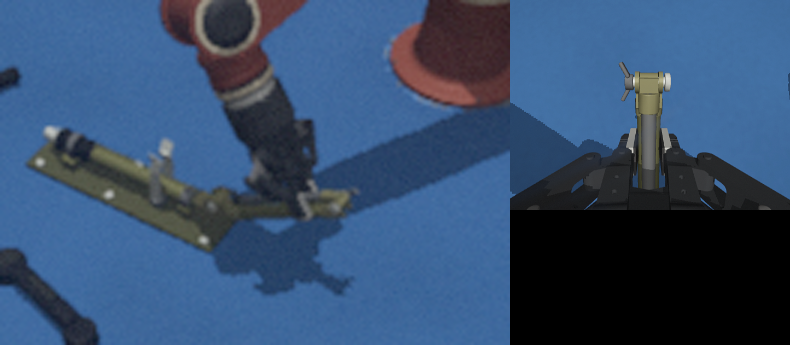

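Moving together nicely. Continue.

{"method": "send_rows", "body": {
  "series": [
    {"tx":0.1,"ty":0,"tz":-1.36,"wx":0,"wy":0.1,"wz":0,"jaw":1},
    {"tx":0.1,"ty":0,"tz":-1.36,"wx":0,"wy":0.1,"wz":0,"jaw":1},
    {"tx":0.1,"ty":0,"tz":-1.36,"wx":0,"wy":0.1,"wz":0,"jaw":1},
    {"tx":0.1,"ty":0,"tz":-1.36,"wx":0,"wy":0.1,"wz":0,"jaw":1}
  ]
}}

```text
t: 13.38
tool_pos: [0.5055, 0.0155, 0.1606]
tool_rot: [-1.535, -1.713, -0.806]
contact_force: [-1.7, 2.0, -1.5]
opening: 0.0176
```

```bash
python3 arc.py root .1 -.1 3;python3 look.py l13
```

```text
t 13.375 F [-1.7  2.  -1.5] open 0.0176 q [-0.5   0.12  1.89  0.76  1.75 -0.72] dq 0.6
r 0.13747122830483646 ang 0.8540064018145375 lat -0.0021158570160151736 z 0.16064210584550515 mount x 0.09031418774228986
tilt -0.965098957950866
row [ 0.08 -0.01 -1.37] [-0.004  0.1    0.005]
row [ 0.08  0.   -1.37] [-0.   0.1  0. ]
row [ 0.08  0.   -1.37] [0.  0.1 0. ]
```

View pics/l13.png

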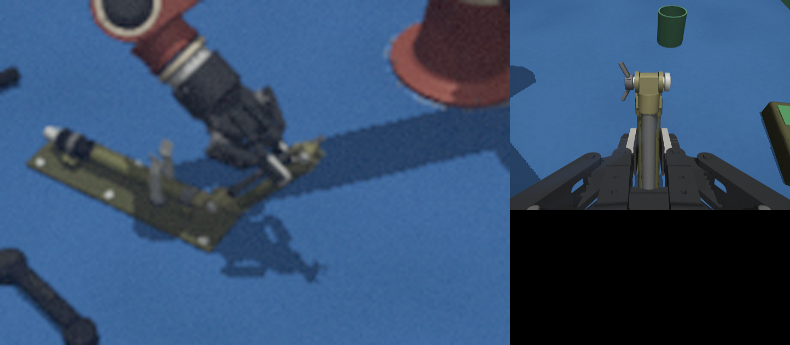

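{"method": "send_rows", "body": {
  "series": [
    {"tx":0.1,"ty":0,"tz":-1.36,"wx":0,"wy":0.1,"wz":0,"jaw":1},
    {"tx":0.1,"ty":0,"tz":-1.36,"wx":0,"wy":0.1,"wz":0,"jaw":1},
    {"tx":0.1,"ty":0,"tz":-1.36,"wx":0,"wy":0.1,"wz":0,"jaw":1}
  ]
}}

```text
t: 13.85
tool_pos: [0.5091, -0.0181, 0.183]
tool_rot: [-1.337, -1.494, -0.977]
contact_force: [-2.4, 2.5, -0.1]
opening: 0.0183
```

```bash
python3 arc.py root .1 -.1 3;python3 look.py l14
```

```text
t 13.85 F [-2.4  2.5 -0.1] open 0.0183 q [-0.59  0.27  1.81  0.91  1.97 -0.77] dq 0.56
r 0.13804290876984168 ang 1.1493018181249282 lat -0.002273628451384865 z 0.1829611889926889 mount x 0.05647675211258999
tilt -1.262488828611735
row [ 0.09 -0.01 -1.38] [-0.009  0.1    0.001]
row [ 0.09  0.   -1.38] [0.  0.1 0. ]
row [ 0.09  0.   -1.38] [0.  0.1 0. ]
```

View pics/l14.png

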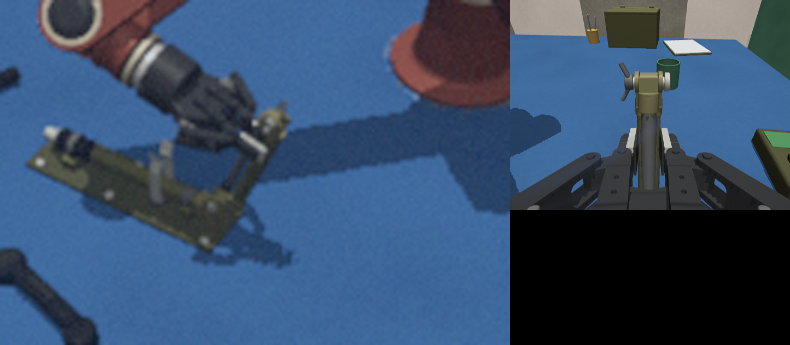

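{"method": "send_rows", "body": {
  "series": [
    {"tx":0.1,"ty":0,"tz":-1.36,"wx":0,"wy":0.1,"wz":0,"jaw":1},
    {"tx":0.1,"ty":0,"tz":-1.36,"wx":0,"wy":0.1,"wz":0,"jaw":1},
    {"tx":0.1,"ty":0,"tz":-1.36,"wx":0,"wy":0.1,"wz":0,"jaw":1},
    {"tx":0,"ty":0,"tz":0,"wx":0,"wy":0,"wz":0,"jaw":1},
    {"tx":0,"ty":0,"tz":0,"wx":0,"wy":0,"wz":0,"jaw":0.3}
  ]
}}

```text
t: 14.58
tool_pos: [0.514, -0.0568, 0.1943]
tool_rot: [-1.136, -1.269, -1.112]
contact_force: [-0.1, 0.8, 0.1]
opening: 0.0348
```

{"method": "send_rows", "body": {
  "series": [
    {"tx":0,"ty":0,"tz":0,"wx":0,"wy":0,"wz":0,"jaw":0.3},
    {"tx":0,"ty":0,"tz":0,"wx":0,"wy":0,"wz":0,"jaw":0.3}
  ]
}}

```text
t: 14.82
tool_pos: [0.5146, -0.056, 0.1943]
tool_rot: [-1.139, -1.273, -1.11]
contact_force: [0.2, 0.6, -0.7]
opening: 0.0599
```

```bash
python3 arc.py root .1 -.1 1;python3 look.py l15
```

```text
t 14.825 F [ 0.2  0.6 -0.7] open 0.0599 q [-0.65  0.44  1.73  1.05  2.17 -0.77] dq 0.01
r 0.13848168983883005 ang 1.4386531171961774 lat -0.003831235999015917 z 0.19427437648490023 mount x 0.018246204572452837
tilt -1.5516425290978453
row [ 0.09 -0.02 -1.38] [-0.014  0.1   -0.006]
```

View pics/l15.png

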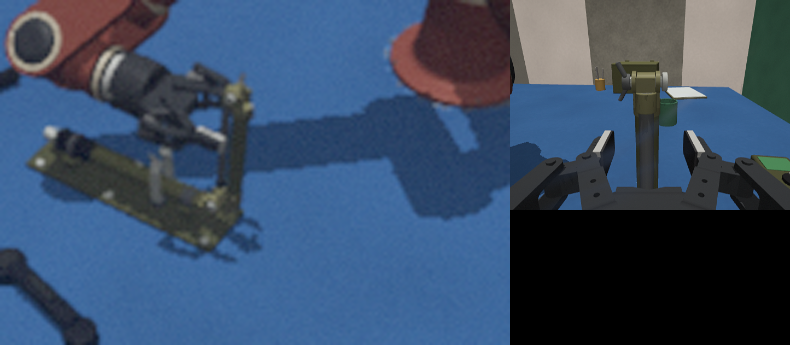

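{"method": "send_rows", "body": {
  "series": [
    {"tx":0,"ty":0,"tz":-3,"wx":0,"wy":0,"wz":0,"jaw":0.3},
    {"tx":0,"ty":0,"tz":-4,"wx":0,"wy":0,"wz":0,"jaw":0.3},
    {"tx":4,"ty":0,"tz":0,"wx":0,"wy":0,"wz":0,"jaw":1},
    {"tx":5,"ty":0,"tz":0,"wx":0,"wy":0,"wz":0,"jaw":1}
  ]
}}

```text
t: 15.42
tool_pos: [0.5225, -0.1244, 0.2826]
tool_rot: [-1.139, -1.26, -1.106]
contact_force: [0.5, 1.1, 1.0]
opening: 0.0241
```

```bash
python3 tgt.py .1 .36 .9;python3 look.py l16
```

```text
t 15.425 pos [ 0.5225 -0.1244  0.2826] F [0.5 1.1 1. ] open 0.0241 q [-0.72  0.39  1.62  1.11  2.3  -0.61]
shift cm [ 7.91 -0.38 14.97] turn [-0.026 -2.459  0.011]
mount x -0.0506 z 0.2826 lat -0.0047 tilt -1.559
```

View pics/l16.png

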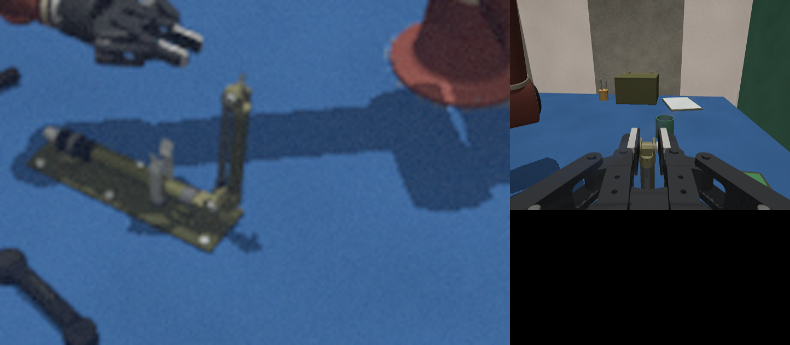

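{"method": "send_rows", "body": {
  "series": [
    {"tx":5,"ty":0,"tz":0,"wx":0,"wy":-0.18,"wz":0,"jaw":1},
    {"tx":5,"ty":0,"tz":1,"wx":0,"wy":-0.18,"wz":0,"jaw":1},
    {"tx":3,"ty":0,"tz":1,"wx":0,"wy":-0.18,"wz":0,"jaw":1},
    {"tx":3,"ty":0,"tz":1,"wx":0,"wy":-0.18,"wz":0,"jaw":1},
    {"tx":3,"ty":0,"tz":0,"wx":0,"wy":-0.18,"wz":0,"jaw":1}
  ]
}}

```text
t: 16.15
tool_pos: [0.5163, -0.0402, 0.4448]
tool_rot: [-1.745, -1.932, -0.552]
contact_force: [1.2, 0.6, 0.0]
opening: 0.0002
```

```bash
python3 tgt.py .15 .38 .0
```

```text
t 16.15 pos [ 0.5163 -0.0402  0.4448] F [1.2 0.6 0. ] open 0.0002 q [-0.48 -0.12  1.53  0.58  2.05 -0.4 ]
shift cm [ 5.52 -0.53 12.12] turn [-0.02  -0.634 -0.   ]
mount x 0.0338 z 0.4448 lat -0.0072 tilt -0.634
```

{"method": "send_rows", "body": {
  "series": [
    {"tx":4,"ty":-0.2,"tz":2,"wx":-0.02,"wy":-0.18,"wz":0,"jaw":1},
    {"tx":5,"ty":-0.2,"tz":1,"wx":0,"wy":-0.18,"wz":0,"jaw":1},
    {"tx":5,"ty":0,"tz":0,"wx":0,"wy":-0.18,"wz":0,"jaw":1},
    {"tx":4,"ty":0,"tz":0,"wx":0,"wy":-0.18,"wz":0,"jaw":1},
    {"tx":2,"ty":0,"tz":0,"wx":0,"wy":-0.18,"wz":0,"jaw":1}
  ]
}}

```text
t: 16.77
tool_pos: [0.4915, 0.1641, 0.4852]
tool_rot: [1.952, 2.141, -0.273]
contact_force: [0.7, -0.6, -1.2]
opening: -0.0
```

```bash
python3 tgt.py .12 .22 .9
```

```text
t 16.775 pos [0.4915 0.1641 0.4852] F [ 0.7 -0.6 -1.2] open -0.0 q [ 0.33 -0.19  1.46 -0.31  1.9   0.14]
shift cm [-3.67 -0.7  28.85] turn [ 0.01  -0.603 -0.016]
mount x 0.2395 z 0.4852 lat -0.0033 tilt 0.297
```

{"method": "send_rows", "body": {
  "series": [
    {"tx":0,"ty":-0.2,"tz":4,"wx":0,"wy":-0.15,"wz":0,"jaw":1},
    {"tx":1,"ty":-0.2,"tz":4,"wx":0,"wy":-0.15,"wz":0,"jaw":1},
    {"tx":2,"ty":0,"tz":4,"wx":0,"wy":-0.15,"wz":0,"jaw":1},
    {"tx":2,"ty":0,"tz":4,"wx":0,"wy":-0.12,"wz":0,"jaw":1},
    {"tx":0,"ty":0,"tz":0,"wx":0,"wy":0,"wz":0,"jaw":1}
  ]
}}

```text
t: 17.4
tool_pos: [0.4932, 0.1287, 0.313]
tool_rot: [1.585, 1.76, -0.737]
contact_force: [-0.3, 0.3, 0.9]
opening: -0.0003
```

```bash
python3 tgt.py .10 .22 .85
```

```text
t 17.4 pos [0.4932 0.1287 0.313 ] F [-0.3  0.3  0.9] open -0.0003 q [ 0.49 -0.05  1.76 -0.83  1.76  0.37]
shift cm [ 0.63 -0.38 13.94] turn [ 0.017  0.038 -0.005]
mount x 0.2041 z 0.3130 lat -0.0014 tilt 0.888
```

{"method": "send_rows", "body": {
  "series": [
    {"tx":0.3,"ty":-0.3,"tz":4,"wx":0.015,"wy":0.04,"wz":0,"jaw":1},
    {"tx":0.3,"ty":0,"tz":4,"wx":0,"wy":0,"wz":0,"jaw":1},
    {"tx":0,"ty":0,"tz":4,"wx":0,"wy":0,"wz":0,"jaw":1},
    {"tx":0,"ty":0,"tz":0,"wx":0,"wy":0,"wz":0,"jaw":1}
  ]
}}

```text
t: 17.9
tool_pos: [0.5056, 0.0419, 0.2396]
tool_rot: [1.628, 1.783, -0.701]
contact_force: [0.5, 0.7, 0.5]
opening: -0.0001
```

```bash
python3 tgt.py .06 .20 .85;python3 look.py l17; python3 arc.py root .12 -.02 5 -.005
```

```text
t 17.9 pos [0.5056 0.0419 0.2396] F [0.5 0.7 0.5] open -0.0001 q [ 0.32 -0.08  1.9  -0.82  1.55  0.35]
shift cm [-0.85 -0.57  6.84] turn [ 0.014 -0.013 -0.018]
mount x 0.1165 z 0.2396 lat -0.0049 tilt 0.838
t 18.0 F [-0.2 -0.2  0. ] open 0.0 q [ 0.33 -0.08  1.9  -0.82  1.55  0.35] dq 0.02
r 0.21954292623845434 ang 1.0033721469921377 lat -0.0065303744885404046 z 0.24213795378043695 mount x 0.1179959089601677
tilt 0.8373517155734074
row [-2.3   0.02  1.32] [ 0.019  0.02  -0.02 ]
row [-2.1  -0.    1.51] [0.   0.02 0.  ]
row [-1.89  0.    1.69] [-0.    0.02  0.  ]
row [-1.66 -0.    1.83] [ 0.    0.02 -0.  ]
row [-1.43 -0.    1.95] [0.   0.02 0.  ]
```

View pics/l17.png

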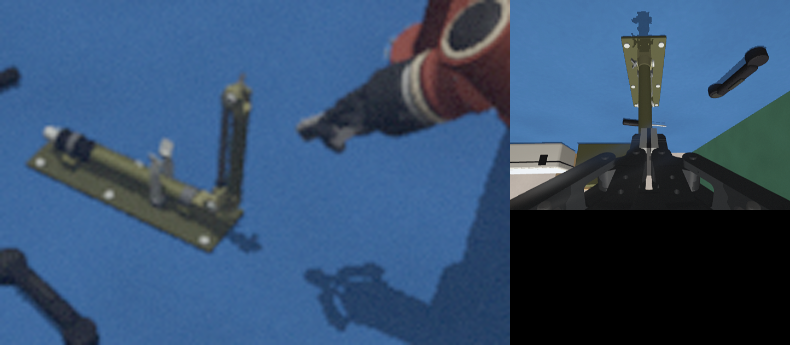

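{"method": "send_rows", "body": {
  "series": [
    {"tx":0,"ty":-0.5,"tz":2.5,"wx":0.015,"wy":0,"wz":0,"jaw":1},
    {"tx":0.3,"ty":-0.2,"tz":2.5,"wx":0,"wy":0,"wz":-0.02,"jaw":1},
    {"tx":0.3,"ty":0,"tz":0.5,"wx":0,"wy":0,"wz":0,"jaw":1},
    {"tx":0,"ty":0,"tz":0,"wx":0,"wy":0,"wz":0,"jaw":1}
  ]
}}

```text
t: 18.5
tool_pos: [0.5072, 0.0065, 0.2038]
tool_rot: [1.623, 1.797, -0.709]
contact_force: [-0.3, -0.5, -0.5]
opening: -0.0
```

```bash
python3 look.py l18; python3 arc.py root .1 -.02 5 -.00
```

```text
t 18.6 F [-0.5 -0.   0.2] open 0.0 q [ 0.26 -0.07  1.96 -0.83  1.46  0.34] dq 0.01
r 0.16826950357093204 ang 1.0658050885272274 lat -0.003136023134212052 z 0.20426588763695594 mount x 0.08140874750607197
tilt 0.8346423114521744
row [-1.56  0.    0.62] [ 0.011  0.02  -0.005]
row [-1.51  0.    0.75] [-0.    0.02 -0.  ]
row [-1.44 -0.    0.86] [-0.    0.02  0.  ]
row [-1.37 -0.    0.98] [0.   0.02 0.  ]
row [-1.29  0.    1.08] [ 0.    0.02 -0.  ]
```

View pics/l18.png

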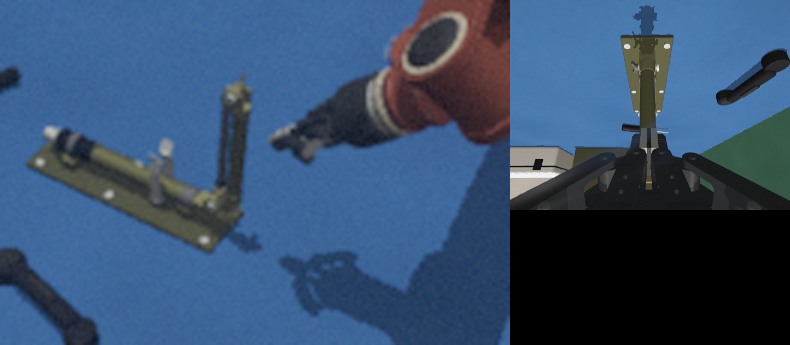

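{"method": "send_rows", "body": {
  "series": [
    {"tx":-1.3,"ty":-0.3,"tz":0.9,"wx":0.01,"wy":0,"wz":0,"jaw":1},
    {"tx":-1.3,"ty":0,"tz":1.0,"wx":0,"wy":0.02,"wz":0,"jaw":1},
    {"tx":-1.2,"ty":0,"tz":1.1,"wx":0,"wy":0.02,"wz":0,"jaw":1},
    {"tx":-1.2,"ty":0,"tz":1.2,"wx":0,"wy":0.02,"wz":0,"jaw":1}
  ]
}}

```text
t: 19.1
tool_pos: [0.5124, -0.0593, 0.216]
tool_rot: [1.665, 1.838, -0.67]
contact_force: [-1.1, 2.5, 0.4]
opening: 0.0003
```

```bash
python3 look.py l19; python3 arc.py root .1 -.05 5 -.00
```

```text
t 19.2 F [ 1.  -0.1  0.7] open 0.0 q [ 0.11 -0.14  1.98 -0.79  1.38  0.2 ] dq 0.03
r 0.15979696251718964 ang 1.4810650034408401 lat -0.0012467665091899977 z 0.21615407462140332 mount x 0.014319558691694883
tilt 0.7744853761033272
row [-1.19  0.    1.07] [ 0.004  0.05  -0.008]
row [-1.13 -0.    1.13] [0.   0.05 0.  ]
row [-1.07  0.    1.18] [ 0.    0.05 -0.  ]
row [-1.01 -0.    1.24] [0.   0.05 0.  ]
row [-0.95  0.    1.28] [0.   0.05 0.  ]
```

View pics/l19.png

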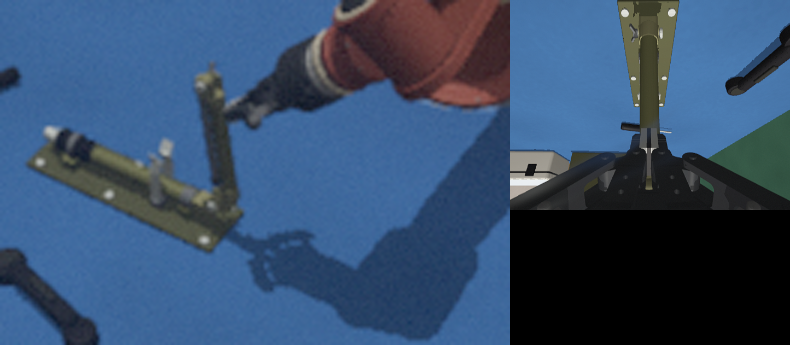

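{"method": "send_rows", "body": {
  "series": [
    {"tx":-1.0,"ty":-0.1,"tz":1.3,"wx":0,"wy":0.05,"wz":0,"jaw":1},
    {"tx":-1.0,"ty":0,"tz":1.4,"wx":0,"wy":0.05,"wz":0,"jaw":1},
    {"tx":-0.9,"ty":0,"tz":1.4,"wx":0,"wy":0.05,"wz":0,"jaw":1},
    {"tx":-0.8,"ty":0,"tz":1.4,"wx":0,"wy":0.05,"wz":0,"jaw":1},
    {"tx":-0.8,"ty":0,"tz":1.4,"wx":0,"wy":0.05,"wz":0,"jaw":1}
  ]
}}

```text
t: 19.82
tool_pos: [0.5217, -0.1377, 0.1952]
tool_rot: [1.816, 2.007, -0.469]
contact_force: [-1.7, 2.0, 0.7]
opening: 0.0001
```

```bash
python3 look.py l20; python3 arc.py root .1 -.07 5 -.00
```

```text
t 19.925 F [-0.3 -0.6  0.6] open 0.0 q [-0.16 -0.17  1.97 -0.53  1.23 -0.1 ] dq 0.04
r 0.15219840171364418 ang 2.0104255175350545 lat -0.002181856029183254 z 0.19472578618761197 mount x -0.06477624026749317
tilt 0.5222912572126335
row [-0.81 -0.01  1.29] [ 0.012  0.07  -0.008]
row [-0.77 -0.    1.31] [-0.    0.07 -0.  ]
row [-0.73 -0.    1.34] [0.   0.07 0.  ]
row [-0.69 -0.    1.36] [0.   0.07 0.  ]
row [-0.65 -0.    1.38] [ 0.    0.07 -0.  ]
```

View pics/l20.png

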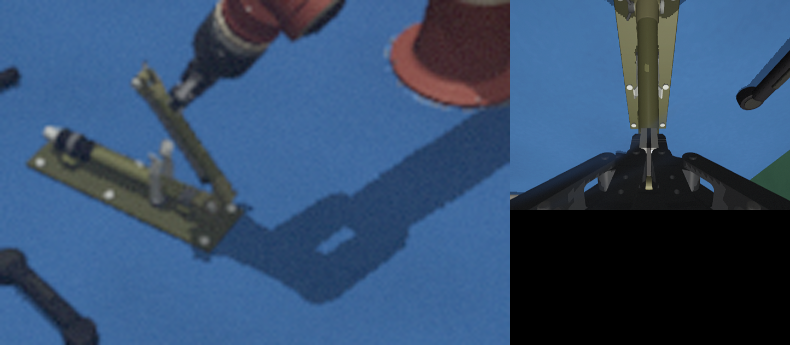

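{"method": "send_rows", "body": {
  "series": [
    {"tx":-0.7,"ty":-0.2,"tz":1.3,"wx":0.01,"wy":0.06,"wz":0,"jaw":1},
    {"tx":-0.7,"ty":0,"tz":1.3,"wx":0,"wy":0.06,"wz":0,"jaw":1},
    {"tx":-0.6,"ty":0,"tz":1.3,"wx":0,"wy":0.06,"wz":0,"jaw":1},
    {"tx":-0.6,"ty":0,"tz":1.3,"wx":0,"wy":0.06,"wz":0,"jaw":1}
  ]
}}

```text
t: 20.42
tool_pos: [0.5257, -0.1816, 0.1606]
tool_rot: [1.957, 2.163, -0.269]
contact_force: [-1.6, 1.3, 2.6]
opening: 0.0001
```

```bash
python3 look.py l21; python3 arc.py root .1 -.05 5 -.00
```

```text
t 20.525 F [-0.   0.3  0.5] open -0.0001 q [-0.35 -0.1   1.93 -0.27  1.2  -0.36] dq 0.03
r 0.14954770663080322 ang 2.384233372075241 lat -0.0015916513831078349 z 0.15974001582670733 mount x -0.10866924912992043
tilt 0.2811831182323615
row [-0.62 -0.    1.36] [ 0.005  0.05  -0.005]
row [-0.55  0.    1.39] [-0.    0.05  0.  ]
row [-0.48 -0.    1.42] [ 0.    0.05 -0.  ]
row [-0.41 -0.    1.44] [-0.    0.05  0.  ]
row [-0.34 -0.    1.46] [0.   0.05 0.  ]
```

View pics/l21.png

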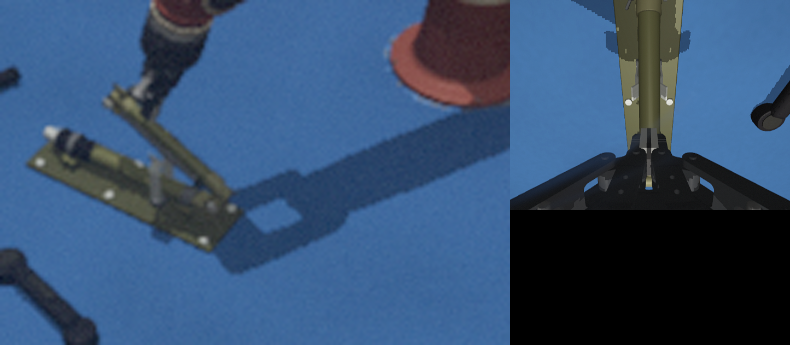

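{"method": "send_rows", "body": {
  "series": [
    {"tx":-0.6,"ty":-0.15,"tz":1.0,"wx":0,"wy":0.05,"wz":0,"jaw":1},
    {"tx":-0.6,"ty":0,"tz":1.0,"wx":0,"wy":0.05,"wz":0,"jaw":1},
    {"tx":-0.5,"ty":0,"tz":1.0,"wx":0,"wy":0.05,"wz":0,"jaw":1},
    {"tx":0,"ty":0,"tz":0,"wx":0,"wy":0,"wz":0,"jaw":1}
  ]
}}

```text
t: 21.02
tool_pos: [0.5266, -0.2014, 0.1345]
tool_rot: [2.037, 2.257, -0.128]
contact_force: [0.3, 0.3, -0.1]
opening: -0.0002
```

```bash
python3 look.py l22; python3 tgt.py -.132 .125 .08
```

```text
t 21.125 pos [ 0.5269 -0.2008  0.1349] F [ 0.4  0.8 -0. ] open 0.0005 q [-0.44 -0.04  1.89 -0.12  1.22 -0.51]
shift cm [-0.36 -0.13  1.05] turn [0.005 0.05  0.001]
mount x -0.1271 z 0.1349 lat -0.0013 tilt 0.130
```

View pics/l22.png

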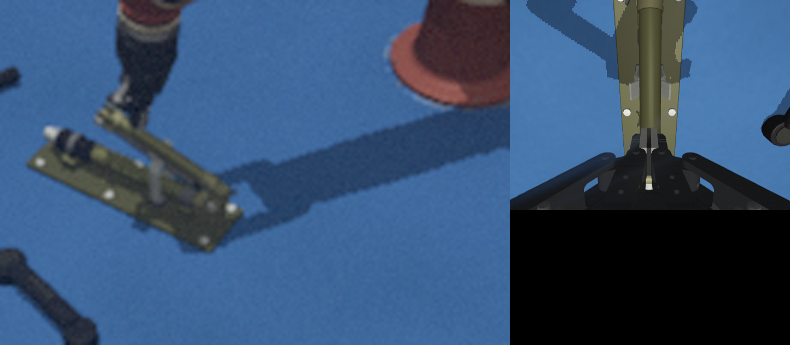

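{"method": "send_rows", "body": {
  "series": [
    {"tx":-0.3,"ty":-0.1,"tz":0.6,"wx":0,"wy":0.05,"wz":0,"jaw":1},
    {"tx":0,"ty":0,"tz":0.6,"wx":0,"wy":0,"wz":0,"jaw":1}
  ]
}}

```text
t: 21.38
tool_pos: [0.5277, -0.2047, 0.1261]
tool_rot: [2.054, 2.285, -0.081]
contact_force: [-5.7, -4.7, 13.5]
opening: -0.0002
```

{"method": "send_rows", "body": {
  "series": [
    {"tx":0,"ty":0,"tz":0.5,"wx":0,"wy":0,"wz":0,"jaw":1},
    {"tx":0,"ty":0,"tz":0.5,"wx":0,"wy":0,"wz":0,"jaw":1}
  ]
}}

```text
t: 21.62
tool_pos: [0.5281, -0.2068, 0.1216]
tool_rot: [2.049, 2.283, -0.092]
contact_force: [-8.8, 1.6, 13.1]
opening: 0.0002
```

```bash
python3 look.py l23; python3 tgt.py -.132 .099 .08
```

```text
t 21.725 pos [ 0.5279 -0.2069  0.121 ] F [-5.2 -2.9  7.9] open -0.0005 q [-0.47 -0.01  1.88 -0.08  1.21 -0.55]
shift cm [ 0.33 -0.18  2.18] turn [0.004 0.015 0.005]
mount x -0.1333 z 0.1210 lat -0.0017 tilt 0.095
```

View pics/l23.png

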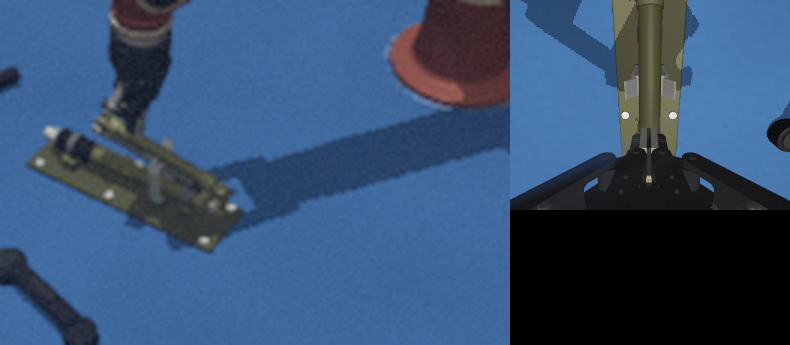

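{"method": "send_rows", "body": {
  "series": [
    {"tx":0,"ty":0,"tz":0.7,"wx":0,"wy":0,"wz":0,"jaw":1},
    {"tx":0,"ty":0,"tz":0.7,"wx":0,"wy":0,"wz":0,"jaw":1}
  ]
}}

```text
t: 21.98
tool_pos: [0.5283, -0.2096, 0.1134]
tool_rot: [2.043, 2.28, -0.105]
contact_force: [-8.4, 0.8, 14.7]
opening: 0.0001
```

```bash
python3 look.py l24; python3 tgt.py -.132 .099 .08
```

```text
t 22.075 pos [ 0.5285 -0.2096  0.1123] F [-2.8 -2.1  5.3] open 0.0001 q [-0.47  0.01  1.89 -0.09  1.19 -0.54]
shift cm [ 0.54 -0.2   1.28] turn [0.003 0.024 0.007]
mount x -0.1360 z 0.1123 lat -0.0020 tilt 0.104
```

View pics/l24.png

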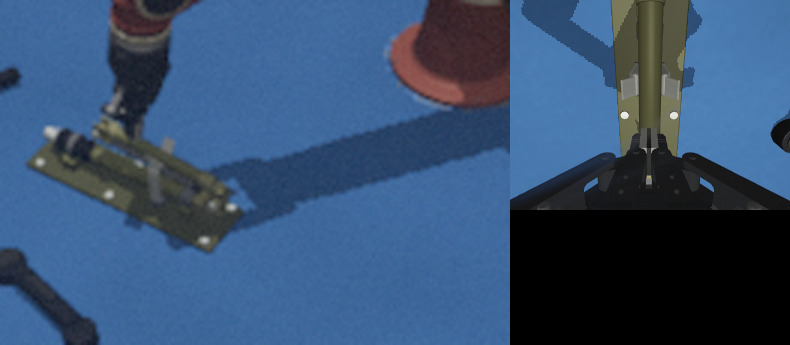

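{"method": "send_rows", "body": {
  "series": [
    {"tx":0.2,"ty":-0.15,"tz":0.6,"wx":0,"wy":0,"wz":0,"jaw":1},
    {"tx":0.1,"ty":0,"tz":0.6,"wx":0,"wy":0,"wz":0,"jaw":1}
  ]
}}

```text
t: 22.32
tool_pos: [0.5291, -0.211, 0.1068]
tool_rot: [2.032, 2.272, -0.114]
contact_force: [-5.1, -2.1, 7.2]
opening: -0.0003
```

{"method": "send_rows", "body": {
  "series": [
    {"tx":0,"ty":0,"tz":0.4,"wx":0,"wy":0,"wz":0,"jaw":1},
    {"tx":0,"ty":0,"tz":0.3,"wx":0,"wy":0,"wz":0,"jaw":1}
  ]
}}

```text
t: 22.58
tool_pos: [0.5295, -0.2119, 0.1021]
tool_rot: [2.028, 2.27, -0.12]
contact_force: [-0.9, -2.3, 2.1]
opening: 0.0001
```

```bash
python3 look.py l25; python3 tgt.py -.132 .099 .08
```

```text
t 22.675 pos [ 0.5295 -0.2117  0.1014] F [-1.1 -1.2  1.8] open -0.0002 q [-0.46  0.02  1.9  -0.11  1.16 -0.54]
shift cm [ 0.65 -0.27  0.16] turn [0.006 0.043 0.01 ]
mount x -0.1382 z 0.1014 lat -0.0028 tilt 0.123
```

View pics/l25.png

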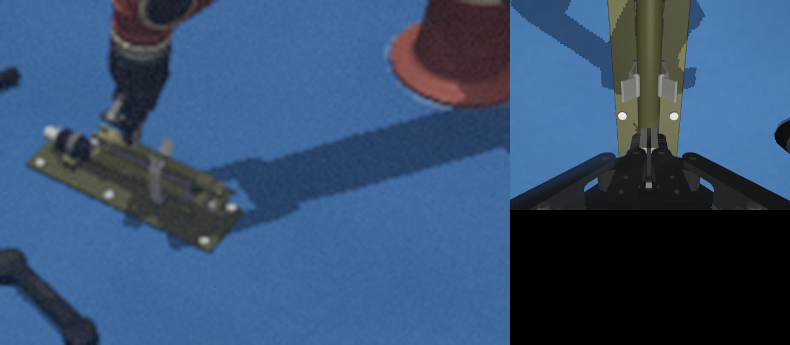

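{"method": "send_rows", "body": {
  "series": [
    {"tx":0,"ty":0,"tz":0.3,"wx":0,"wy":0,"wz":0,"jaw":1},
    {"tx":0,"ty":0,"tz":0.3,"wx":0,"wy":0,"wz":0,"jaw":1}
  ]
}}

```text
t: 22.92
tool_pos: [0.5304, -0.2123, 0.0987]
tool_rot: [2.028, 2.27, -0.12]
contact_force: [-11.3, 6.4, 26.3]
opening: -0.0002
```

{"method": "send_rows", "body": {
  "series": [
    {"tx":0,"ty":0,"tz":0.4,"wx":0,"wy":0,"wz":0,"jaw":1},
    {"tx":0,"ty":0,"tz":0.4,"wx":0,"wy":0,"wz":0,"jaw":1}
  ]
}}

```text
t: 23.18
tool_pos: [0.5307, -0.2123, 0.0986]
tool_rot: [2.031, 2.273, -0.123]
contact_force: [-14.0, 7.8, 25.8]
opening: 0.0
```

```bash
python3 tgt.py -.132 .099 .08
```

```text
t 23.175 pos [ 0.5307 -0.2123  0.0986] F [-14.    7.8  25.8] open 0.0 q [-0.46  0.03  1.89 -0.11  1.16 -0.53]
shift cm [ 0.69 -0.38 -0.12] turn [0.001 0.041 0.01 ]
mount x -0.1390 z 0.0986 lat -0.0039 tilt 0.121
```

{"method": "send_rows", "body": {
  "series": [
    {"tx":0,"ty":0,"tz":-1,"wx":0,"wy":0,"wz":0,"jaw":1},
    {"tx":0,"ty":0,"tz":-4,"wx":0,"wy":0,"wz":0,"jaw":1},
    {"tx":3,"ty":0,"tz":-5,"wx":0,"wy":0.05,"wz":0,"jaw":1},
    {"tx":6,"ty":0,"tz":-3,"wx":0,"wy":0.05,"wz":0,"jaw":1},
    {"tx":0,"ty":0,"tz":0,"wx":0,"wy":0,"wz":0,"jaw":1}
  ]
}}

```text
t: 23.8
tool_pos: [0.5187, -0.109, 0.2195]
tool_rot: [2.088, 2.335, -0.013]
contact_force: [0.2, -0.3, -0.5]
opening: 0.0
```

```bash
python3 - <<'E'
from h import *
import cv2
i=ctrl.camera_info("wrist");cv2.imwrite("pics/w30.png",ctrl.get_image("wrist")[:,:,::-1])
p=np.load("p.npy");S=ctrl.camera_info("scene");T=ctrl.camera_info("top")
s=ctrl.get_image("scene")[:,:,::-1];t=ctrl.get_image("top")[:,:,::-1];cv2.imwrite("pics/s30f.png",s);cv2.imwrite("pics/t30f.png",t)
cv2.imwrite("pics/s30.png",cv2.resize(s[130:200,195:365],None,fx=4.6,fy=4.6,interpolation=cv2.INTER_CUBIC))
for q in (2.94,3.05,3.14):
  X=W(p,TH(q));print(q,(proj(S,X)-[195,130])*4.6,proj(i,X), (proj(S,W(p,tip(q,3.14,.156)))-[195,130])*4.6)
E
```

```text
2.94 [157.00907208  47.01593666] [250.39452293 344.92188886] [302.1180328  146.75219706]
3.05 [154.5017084  62.7706738] [250.56463058 333.17041543] [301.48055902 149.51205406]
3.14 [154.04580543  76.31327571] [250.70040797 323.12081964] [301.25732101 151.9271979 ]
```

View pics/w30.png

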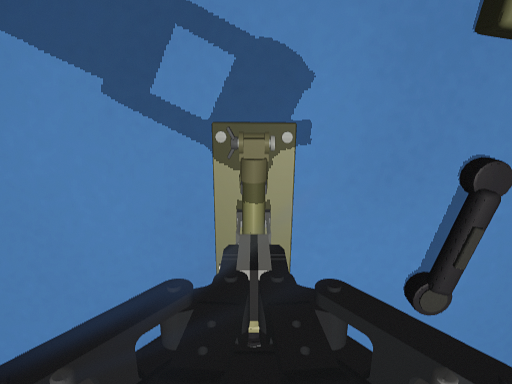

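View pics/s30.png

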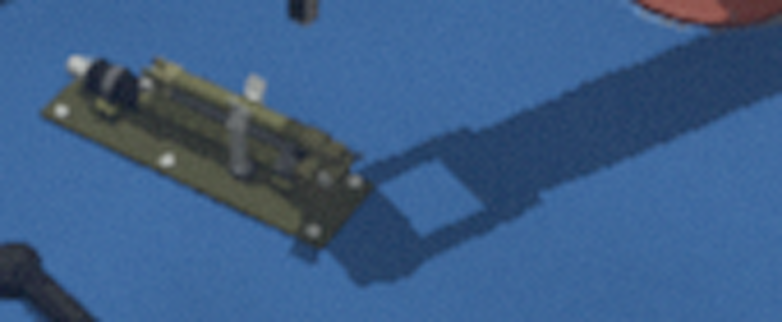

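View pics/t30f.png

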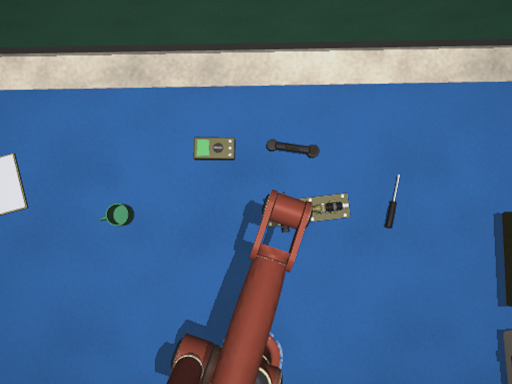

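{"method": "send_rows", "body": {
  "series": [
    {"tx":6,"ty":0,"tz":0,"wx":0,"wy":-0.15,"wz":0,"jaw":1},
    {"tx":6,"ty":0,"tz":0,"wx":0,"wy":-0.15,"wz":0,"jaw":1},
    {"tx":6,"ty":0,"tz":0,"wx":0,"wy":-0.15,"wz":0,"jaw":1},
    {"tx":4,"ty":0,"tz":-3,"wx":0,"wy":-0.1,"wz":0,"jaw":1},
    {"tx":0,"ty":0,"tz":0,"wx":0,"wy":0,"wz":0,"jaw":1}
  ]
}}

```text
t: 24.58
tool_pos: [0.4939, 0.1096, 0.1881]
tool_rot: [1.792, 1.972, -0.547]
contact_force: [-0.1, -0.6, 0.0]
opening: 0.0001
```

```bash
python3 - <<'E'
from h import *
import cv2
print(ctrl.get_obs()["q"])
i=ctrl.camera_info("wrist");w=ctrl.get_image("wrist")[:,:,::-1]
p=np.load("p.npy")
for q in (2.94,3.05,3.14):
  print(q,proj(i,W(p,TH(q))),proj(i,W(p,mid(q,.16))))
print(proj(i,W(p,(-.204,.036))))
cv2.imwrite("pics/w31.png",w)
S=ctrl.get_image("scene")[:,:,::-1];cv2.imwrite("pics/s31.png",cv2.resize(S[130:190,200:290],None,fx=8,fy=8,interpolation=cv2.INTER_CUBIC))
E
```

```text
[ 0.35290978 -0.05277999  1.88747058 -0.55944946  1.49668727  0.35433926]
2.94 [257.0068473  332.51148845] [256.96629619 328.24802062]
3.05 [257.03588131 319.65738208] [256.9946515  317.31980885]
3.14 [257.05695377 309.19858791] [257.01546744 308.30784011]
[257.10302549 293.32673285]
```

View pics/w31.png

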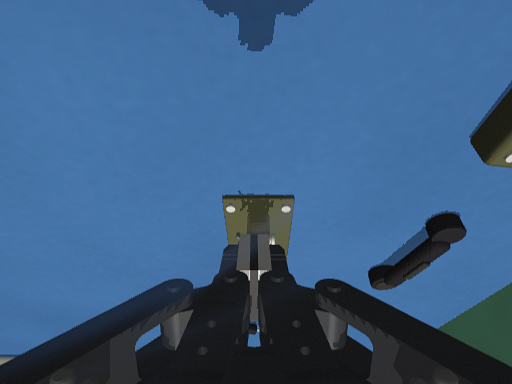

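View pics/s31.png

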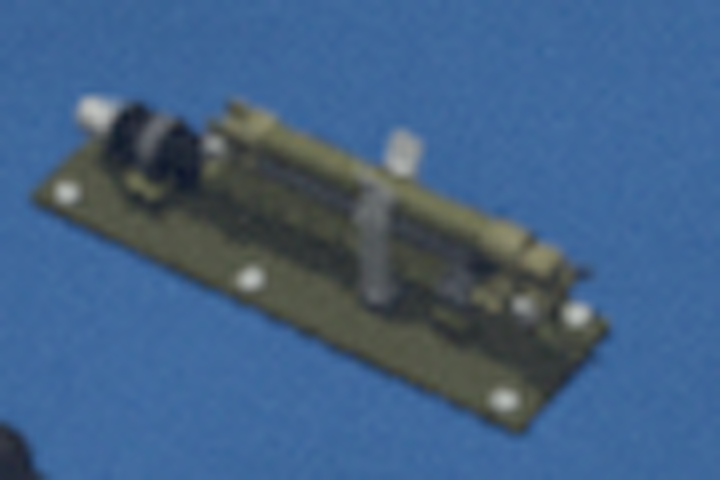

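```bash
python3 - <<'E'
from station import ctrl
print(ctrl.get_obs()["dq"].round(3)); print(ctrl.finish_job())
E
```

```text
[-0.049 -0.026 -0.003 -0.003  0.003  0.   ]
the job is handed in; nothing more can be done
None
```

The antenna is folded and the job is handed in at about 25 s.

**What I did**
- **Tip rod:** I lifted it with a light pinch. The rod slipped out of the pinch at about 60° and stayed where it was, held by hinge friction. I then guided it over with closed fingers, always touching it, until it rested on its stop against the middle section.
- **Middle section:** I pinched it, swung it upright, let go, and moved the gripper round to the other side. From there I pushed it gently over and pressed it down through the clip's lips.

**Last checks**
- **Pressing force:** It took about 14 N at the lips, then fell to about 2 N as the tube snapped in. It rose to about 26 N against a firm stop with the tool at 98.6 mm; I expected 99 mm at home.
- **Pictures:** After the gripper backed off, they show the middle section parallel above the base section and the clip strips closed around it. The tip hinge was within 1–2 pixels of where the fully folded position puts it.
- **Other objects:** The handset, meter, mug and screwdriver look unmoved in the top view. The arm is clear of everything.

**Checks that fell short**
- **Tip rod angle:** Before the middle section swung over, I measured the rod at about 3.1 rad from blurry pixels, against 3.14 at its stop. It pressed the middle section slightly down (about 0.29 to 0.26–0.27 rad), which suggests it had reached its stop.
- **Side force:** Pressing the tube home also put about 14 N sideways on the tool, because it had drifted about 4 mm off centre.
- **Last wrist view:** The fingers mostly hid the antenna in this picture, so the final check rests on the scene camera.

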